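# Unpack the nested lunch box onto the serving board

### The arm

A 6-joint arm with a two-finger parallel gripper is mounted at the origin on a cart in front of the work surface, level with it; the furniture and walls round the work are solid. World frame = base frame: x ahead of the robot, y to its left, z up, the work surface at z = 0. Lengths are in m, angles in rad, forces in N, time in s.
With the tool pointing down it reaches from about 0.4 to 0.825 m from the base axis. Payload 7 kg.
Tool frame: the origin (TCP) lies where the fingers leave the gripper's body, on its centre line; the fingertips stand 66 mm ahead of it and the grasp point (between the pads) lies 47 mm ahead of it; z points along the fingers, y is the line along which they close (so a half turn about z gives the same grasp; the last joint's range is limited). The gripper opens to 88 mm and grips with 3 to 60 N. Pads are 19 mm wide; open, the fingers measure 130 mm over their backs; the gripper's body (78 mm by 193 mm) begins 47 mm behind the grasp point.
Start: joints at [1.581, 0.359, 0.012, 0, -1.224, -0.288], TCP at [0.185, 0.649, 0.292] pointing down, gripper open.
Joint ranges: [-3.07, 3.07], [-1.43, 2.12], [-1.02, 1.25], [-3.03, 1.67], [-3.05, -0], [-3.03, 3.03]. Speed limits (rad/s): [2.39, 2.39, 3.01, 3.14, 3.14, 3.14].

### API

Orientations are given as [roll, pitch, yaw] about the fixed x, y, z axes, in that order (R = Rz(yaw) Ry(pitch) Rx(roll)).
In Python, from cell import * gives the robot as it stands. The module is installed in compiled form; this text tells all that it offers.
- The arm moves only by the tool servo_tool, never from a script. Its argument "rows" is one flat list of numbers, 7 for each row, row after row: the shift along the world's x, y, z in mm, then the turn, a rotation vector about the world's x, y, z in rad, then the finger opening in mm, from 0 to 87.6. In form: [dx, dy, dz, rx, ry, rz, gripper, dx, dy, dz, rx, ry, rz, gripper, ...]. A call has 1 to 5 rows; each row shifts and turns the commanded pose from where the row before left it; what a row does not reach is not made up. A row lasts 1/8 s, in which the tool goes at most 62.5 mm and 10.7 degrees, less where a joint would pass 70% of its speed; a pose out of reach is approached as far as the arm can. A call is refused whole if a number of a shift passes 62.5 or a number of a turn 0.188, either way. A call with a gripper value outside its range is refused whole. The fingers move at their own pace and stop on an object; the grip force is fixed at half the most. Time passes only in rows, so rows that do not move let the fingers close. It gives the time, the measured TCP pose, the force, the opening and the grip force at its end, in the units of the state.
- sense(): the state, without advancing time (a new reading comes with each control period).
- capture(name): name is "scene" or "top" or "wrist"; returns the picture (384x512x3 uint8, blue, green, red); there is no depth.
- get_calibration(name): a dict with "intrinsics" (3x3 intrinsics, pixels), "dist" ([k1, k2, p1, p2, k3] as OpenCV has them; the pictures are not rectified), "world_to_cam" (4x4, takes a point from world to camera coordinates); the wrist camera has in their place "tool_from_camera" (4x4, takes a point from camera to tool coordinates, whose origin is the TCP and whose axes are the flange's). Camera axes: x right, y down, z forward; pixel columns grow to the right and rows downward; lengths in m; the calibration is good to about 2 mm. A picture is of the moment at which its call begins: read the wrist's pose just before it. get_calibration takes no time and is no camera call.
- sign_off(): hands the job in; it is judged then, once.
The state is a dict: "time_s": time; "q": joint angles; "qvel": joint speeds; "effort": joint torques, N m; "tool_pos": TCP position; "ee_rot": TCP orientation; "force": force on the tool from outside, world axes, zero at the start; "moment": the same for the moment, N m; "grip_width": finger opening in m; "grasp_force": force on a finger pad.
Only numpy, scipy, OpenCV 4.12 (cv2) and the standard library are available. Lean on these libraries where they do the work, as an engineer would, in place of code of your own. Each camera call takes 0.05 s, during which the arm holds its last target. There are 200 camera calls.

### The job

Take the packed lunch box apart: first take off the lid and lay it upright (handle up) on the worktop, then lift out the upper tray and lay it upright on the worktop too, then take out every dish and seat each one flat and fully home in a recess of its own in the serving board. Once all dishes are in the board, put the empty tray back into the box, flat on its ledge, and close the box with the lid, square and fully down; do not disturb the other things on the worktop.

Things in the scene. Friction and masses are not known exactly. Their poses are not given: they have to be found in the camera images.
- box: aluminium lunch box, stands fast, left or right: 210 (x) x 110 mm (y), walls 5 mm, rim 91 mm high. Origin: centre of the underside, z up. Floor 6 mm. Up to 60 mm height the inside is 188 x 88 mm, with partitions (top at 26 mm) making 3 slots at x = -64, 0, +64 mm, each 60 (x) x 88 mm. At 60 mm height a 6 mm ledge runs round, on which the tray lies; above it the inside is 200 x 100 mm
- board: dark wooden serving board, stands fast: 186 mm along its x, 160 mm along its y, 20 mm high, with three oblong recesses. Origin: centre of the underside, z up
- board_hole0 (a point): centre of the mouth of a recess in the board, at the level of the board's top; the recess floor is 8 mm below; axes as the board's. The recess is 88 mm by 60 mm (a dish has 2 mm of play on every side), its long side along the board's x
- board_hole1 (a point): centre of the mouth of a recess in the board, at the level of the board's top; the recess floor is 8 mm below; axes as the board's. The recess is 88 mm by 60 mm (a dish has 2 mm of play on every side), its long side along the board's x
- board_hole2 (a point): centre of the mouth of a recess in the board, at the level of the board's top; the recess floor is 8 mm below; axes as the board's. The recess is 88 mm by 60 mm (a dish has 2 mm of play on every side), its long side along the board's y (crosswise to the other two)
- lid: light wooden lid, 214 (x) x 114 mm (y). Origin: centre of its underside, at the foot of a 6 mm high lip (196 x 96 mm) that drops inside the box rim with 2 mm play all round; z up. Plate from 6 to 14 mm height; above its middle a bar handle, 70 mm along x, 14 mm thick in y, from 36 to 60 mm height. 175 to 350 g. Starts on the box; closed, its origin is 85 mm above the box's
- tray: white upper tray, 196 (x) x 96 mm (y), floor 4 mm, walls 4 mm thick and 22 mm high; in its middle an upright fin to lift it by, 60 mm along x, 12 mm thick in y, top at 30 mm. Origin: centre of the underside, z up. 125 to 250 g. Starts on the box's ledge, origin 60 mm above the box's, 2 mm play all round
- dish1: white divided dish, up to three alike (one may be absent): 56 (its x) x 84 mm (its y), floor 4 mm, walls 4 mm thick and 22 mm high; across its middle an upright divider 12 mm thick in y, whose top part (44 mm along x, from 22 to 52 mm height) is the grip. Origin: centre of the underside, z up. 120 g. Starts in a slot of the box, under the tray, axes parallel to the box's
- dish2: white divided dish, up to three alike (one may be absent): 56 (its x) x 84 mm (its y), floor 4 mm, walls 4 mm thick and 22 mm high; across its middle an upright divider 12 mm thick in y, whose top part (44 mm along x, from 22 to 52 mm height) is the grip. Origin: centre of the underside, z up. 120 g. Starts in a slot of the box, under the tray, axes parallel to the box's
- dish3: white divided dish, up to three alike (one may be absent): 56 (its x) x 84 mm (its y), floor 4 mm, walls 4 mm thick and 22 mm high; across its middle an upright divider 12 mm thick in y, whose top part (44 mm along x, from 22 to 52 mm height) is the grip. Origin: centre of the underside, z up. 120 g. Starts in a slot of the box, under the tray, axes parallel to the box's
- lemon: lemon, 78 x 55 mm, bystander at the back of the work; origin at its underside
- egg_timer: kitchen timer with red dial, 63 mm across, 51 mm high, bystander; origin at its underside
- glass: drinking glass, 81 mm across, 92 mm high, bystander; origin at its underside
- spice_jar: spice jar with a black cap, 41 mm across, 105 mm high, bystander; origin at its underside

How it is judged:
On the way, in this order (a step that is already met when the one before it is completed fails the run):
1. the lid lies upright on the worktop, released (height (world z) of lid below 0.008 m and angle between lid's own z axis and vertical below 0.1 rad and linear speed of lid below 0.03 m/s and contact force between lid and the fingers below 0.2 N), for 0.2 s.
2. the tray lies upright on the worktop, released (height (world z) of tray below 0.008 m and angle between tray's own z axis and vertical below 0.1 rad and linear speed of tray below 0.03 m/s and contact force between tray and the fingers below 0.2 N), for 0.2 s.
3. every dish is seated flat in a recess of the board (((x of dish1 in the frame of board_hole0 between -0.005 and 0.005 m and y of dish1 in the frame of board_hole0 between -0.005 and 0.005 m and z of dish1 in the frame of board_hole0 below -0.005 m and angle between the y axis of dish1 and the x axis of board, either way round below 0.12 rad) or (x of dish1 in the frame of board_hole1 between -0.005 and 0.005 m and y of dish1 in the frame of board_hole1 between -0.005 and 0.005 m and z of dish1 in the frame of board_hole1 below -0.005 m and angle between the y axis of dish1 and the x axis of board, either way round below 0.12 rad) or (x of dish1 in the frame of board_hole2 between -0.005 and 0.005 m and y of dish1 in the frame of board_hole2 between -0.005 and 0.005 m and z of dish1 in the frame of board_hole2 below -0.005 m and angle between the y axis of dish1 and the y axis of board, either way round below 0.12 rad)) and angle between each of dish1, dish2, dish3's own z axis and vertical below 0.08 rad and linear speed of each of dish1, dish2, dish3 below 0.03 m/s and ((x of dish2 in the frame of board_hole0 between -0.005 and 0.005 m and y of dish2 in the frame of board_hole0 between -0.005 and 0.005 m and z of dish2 in the frame of board_hole0 below -0.005 m and angle between the y axis of dish2 and the x axis of board, either way round below 0.12 rad) or (x of dish2 in the frame of board_hole1 between -0.005 and 0.005 m and y of dish2 in the frame of board_hole1 between -0.005 and 0.005 m and z of dish2 in the frame of board_hole1 below -0.005 m and angle between the y axis of dish2 and the x axis of board, either way round below 0.12 rad) or (x of dish2 in the frame of board_hole2 between -0.005 and 0.005 m and y of dish2 in the frame of board_hole2 between -0.005 and 0.005 m and z of dish2 in the frame of board_hole2 below -0.005 m and angle between the y axis of dish2 and the y axis of board, either way round below 0.12 rad)) and ((x of dish3 in the frame of board_hole0 between -0.005 and 0.005 m and y of dish3 in the frame of board_hole0 between -0.005 and 0.005 m and z of dish3 in the frame of board_hole0 below -0.005 m and angle between the y axis of dish3 and the x axis of board, either way round below 0.12 rad) or (x of dish3 in the frame of board_hole1 between -0.005 and 0.005 m and y of dish3 in the frame of board_hole1 between -0.005 and 0.005 m and z of dish3 in the frame of board_hole1 below -0.005 m and angle between the y axis of dish3 and the x axis of board, either way round below 0.12 rad) or (x of dish3 in the frame of board_hole2 between -0.005 and 0.005 m and y of dish3 in the frame of board_hole2 between -0.005 and 0.005 m and z of dish3 in the frame of board_hole2 below -0.005 m and angle between the y axis of dish3 and the y axis of board, either way round below 0.12 rad))), for 0.2 s.
At the end, for the whole second after the job is handed in: Each dish in a recess: centre within 5 mm, underside 5 mm or more below the board's top, square within 0.12 rad, tilt under 0.08. Tray on its ledge, lid on the box: centred within 6 mm, height within 4 mm, tilt under 0.06, square within 0.08 rad. All at rest (all of step 3 and x of tray in the frame of box between -0.006 and 0.006 m and y of tray in the frame of box between -0.006 and 0.006 m and z of tray in the frame of box between 0.056 and 0.064 m and angle between each of tray, lid's own z axis and vertical below 0.06 rad and angle between the x axis of each of tray, lid and the x axis of box, either way round below 0.08 rad and linear speed of each of tray, lid below 0.03 m/s and x of lid in the frame of box between -0.006 and 0.006 m and y of lid in the frame of box between -0.006 and 0.006 m and z of lid in the frame of box between 0.081 and 0.089 m); the robot touches nothing.
It fails at once if the lemon is moved by more than 4 cm (distance of lemon from where it was at the start of the episode above 0.04 m).
It fails at once if the egg timer is moved by more than 4 cm (distance of egg_timer from where it was at the start of the episode above 0.04 m).
It fails at once if the glass is moved by more than 4 cm (distance of glass from where it was at the start of the episode above 0.04 m).
It fails at once if the spice jar is moved by more than 4 cm (distance of spice_jar from where it was at the start of the episode above 0.04 m).
Of dish1, dish2, dish3 only 2 to 3 are there at a start; the rules pass over those that are not, and their reading is None.
At some moment in a run one of lid, tray, dish1, dish2, dish3 may be knocked a few centimetres aside while the robot is not near it.
Once in a run the grip may slacken for a moment while it holds something.
It also fails if it takes over 210 s, if anything falls off the work surface, if the arm or the gripper's body presses on something with over 40 N, if the wrist force passes 120 N, or if a joint passes its speed limit or range.

## Working session

There is one attempt and no reset: what is moved stays moved. The work goes in short steps, Python scripts to look and compute and a tool call to move; the robot and the scene stay as the last step left them, time stands still between calls to the robot, and variables do not carry over. Pictures are saved under pics/ and viewed, at most 14 in all, crops included, and the job is handed in when it is done.

Besides the shell and the picture viewer there is one more tool, called after "Request:" as name(argument=value, ...) on one line, values as JSON. servo_tool: Moves the arm, as the interface text tells. Its arguments: {"type":"object","properties":{"rows":{"type":"array"}},"required":["rows"]}

```bash
mkdir -p pics; python3 - <<'E'
from cell import *
import cv2,numpy as np
s=sense();print(s)
for n in("top","scene"):
    cv2.imwrite(f"pics/{n}0.png",capture(n)); c=get_calibration(n);print(n,c)
print(get_calibration("wrist"))
E
```

```text
{'time_s': 0.0, 'q': array([ 1.58113309e+00,  3.59397517e-01,  1.10730053e-02, -3.55531717e-04,
       -1.22407929e+00, -2.88089038e-01]), 'qvel': array([ 4.42875417e-05,  2.04412881e-04,  1.27229510e-03,  8.06372272e-04,
        5.26941935e-05, -2.60530056e-04]), 'effort': array([ 2.65533549e-05, -5.82722855e+01,  2.93049735e+01,  6.99717119e+00,
        6.90073881e-03, -1.52175321e-04]), 'tool_pos': array([0.18499935, 0.64876926, 0.2912209 ]), 'ee_rot': array([ 3.13995646e+00, -1.36312277e-04, -2.77873248e-01]), 'force': array([ 0.37279136, -0.00231881, -0.04822223]), 'moment': array([ 0.00395308, -0.00088391, -0.08483742]), 'grasp_force': 0.0, 'grip_width': 0.087602223069177}
top {'intrinsics': array([[390.57026518,   0.        , 256.90672632],
       [  0.        , 390.57026518, 198.55261016],
       [  0.        ,   0.        ,   1.        ]]), 'dist': array([-0.0146279,  0.       ,  0.       ,  0.       ,  0.       ]), 'world_to_cam': array([[ 0.02115132, -0.99974864,  0.00743463,  0.14046512],
       [-0.98156415, -0.02217836, -0.1898419 ,  0.59932368],
       [ 0.18995907, -0
[... 534 characters left out ...]
73295814,  1.02247048],
       [ 0.        ,  0.        ,  0.        ,  1.        ]])}
{'intrinsics': array([[305.48945876,   0.        , 253.37503907],
       [  0.        , 305.48945876, 188.62189343],
       [  0.        ,   0.        ,   1.        ]]), 'dist': array([-0.01675041,  0.        ,  0.        ,  0.        ,  0.        ]), 'tool_from_camera': array([[-3.64841827e-04, -9.58113872e-01, -2.86387283e-01,
         7.84535331e-02],
       [ 9.99999004e-01, -7.39968191e-04,  1.20163270e-03,
         1.87312482e-04],
       [-1.36321844e-03, -2.86386560e-01,  9.58113187e-01,
        -9.19675308e-02],
       [ 0.00000000e+00,  0.00000000e+00,  0.00000000e+00,
         1.00000000e+00]])}
```

```bash
python3 - <<'E'
import cv2
cv2.imwrite("pics/top0x.png",cv2.resize(cv2.imread("pics/top0.png"),(800,600),interpolation=cv2.INTER_CUBIC))
E
```

```text
(no output)
```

View pics/top0x.png

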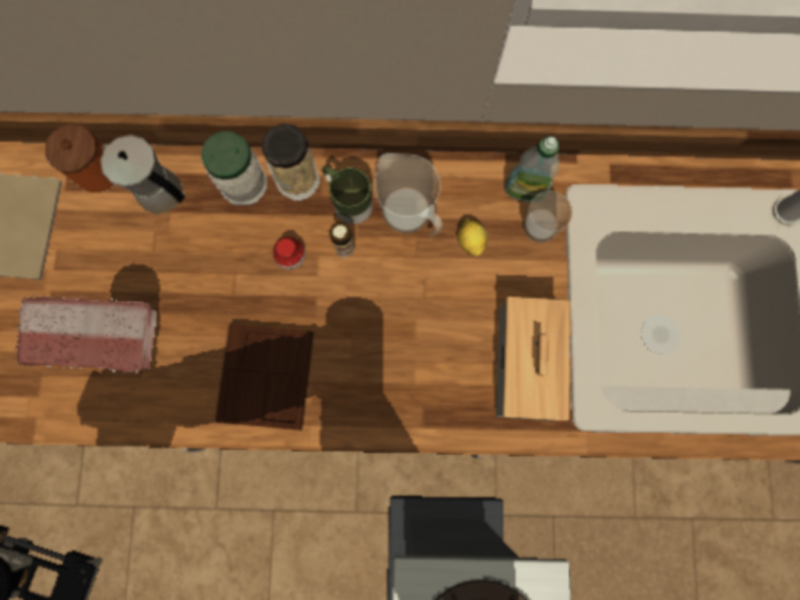

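View pics/scene0.png

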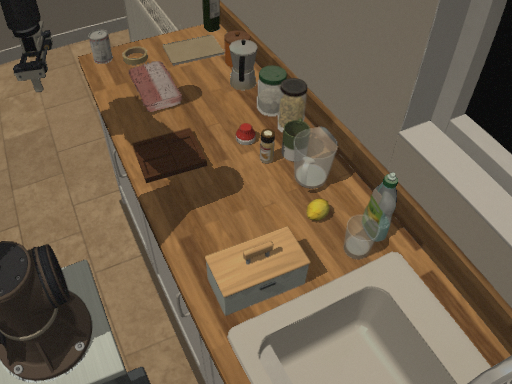

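The top view (800x600) shows the box at right with its lid corners at about (508,298), (570,299), (569,420), (504,416) and its handle at (540,320)-(541,374). The dark board is in shadow at (230,320), (313,328), (303,428), (217,423). The timer is at (288,248), jar (342,236), lemon (473,236) and glass (545,215).

```bash
cat > h.py <<'E'
from cell import *
import cv2,numpy as np
from scipy.spatial.transform import Rotation as R
def cam(n,s=None):
    c=get_calibration(n);K=c["intrinsics"];d=c["dist"]
    if n=="wrist":
        s=s or sense();T=np.eye(4);T[:3,:3]=R.from_euler('xyz',s["ee_rot"]).as_matrix();T[:3,3]=s["tool_pos"]
        W=np.linalg.inv(T@c["tool_from_camera"])
    else: W=c["world_to_cam"]
    return K,d,W
def ray(C,uv,z):
    K,d,W=C;p=cv2.undistortPoints(np.float64(uv).reshape(-1,1,2),K,d)[:,0]
    M=np.linalg.inv(W);D=np.c_[p,np.ones(len(p))]@M[:3,:3].T;o=M[:3,3]
    return o+D*((z-o[2])/D[:,2])[:,None]
def proj(C,X):
    K,d,W=C;return cv2.projectPoints(np.float64(X).reshape(-1,3),cv2.Rodrigues(W[:3,:3])[0],W[:3,3],K,d)[0][:,0]
E
python3 - <<'E'
from h import *
np.set_printoptions(precision=4,suppress=True)
C=cam("top");k=.64
f=lambda uv,z:print(ray(C,np.array(uv)*k,z)[:,:2].tolist() if 0 else ray(C,np.array(uv)*k,z)[:,:2])
f([(508,298),(570,299),(569,420),(504,416)],.099)
f([(540,320),(541,374)],.145)
f([(230,320),(313,328),(303,428),(217,423)],.02)
print('timer,jar,lemon,glass');f([(288,260),(342,250),(473,250),(541,235)],0)
print('towel right edge, front edge of top, sink edge');f([(155,300),(150,370),(400,447),(570,430),(570,190)],0)
E
```

```text
[[ 0.6146 -0.0368]
 [ 0.6153 -0.1482]
 [ 0.4014 -0.1399]
 [ 0.406  -0.0274]]
[[ 0.5675 -0.0826]
 [ 0.4756 -0.0822]]
[[0.5769 0.4796]
 [0.5651 0.3207]
 [0.378  0.3302]
 [0.3835 0.4894]]
timer,jar,lemon,glass
[[ 0.7032  0.3796]
 [ 0.7261  0.2737]
 [ 0.7322  0.0137]
 [ 0.7666 -0.1225]]
towel right edge, front edge of top, sink edge
[[ 0.6166  0.6346]
 [ 0.4801  0.6309]
 [ 0.347   0.1505]
 [ 0.3847 -0.1688]
 [ 0.8636 -0.1838]]
```

Request:
servo_tool(rows=[50, -35, 0, 0, 0, 0.04, 60, 50, -35, 0, 0, 0, 0.04, 60, 50, -35, 0, 0, 0, 0.04, 60, 50, -35, 0, 0, 0, 0.04, 60, 50, -35, 0, 0, 0, 0.04, 60])

```text
time_s: 0.72
tool_pos: [0.4364, 0.4727, 0.2919]
ee_rot: [3.141, 0.0, -0.076]
force: [1.0, 0.9, 0.5]
grip_width: 0.0601
grasp_force: 0.0
```

Request:
servo_tool(rows=[40, -35, 10, 0, 0, 0.04, 60, 40, -35, 0, 0, 0, 0.04, 60, 0, 0, 0, 0, 0, 0, 60, 0, 0, 0, 0, 0, 0, 60])

```text
time_s: 1.23
tool_pos: [0.5151, 0.4038, 0.3016]
ee_rot: [3.141, 0.001, 0.001]
force: [-0.1, -1.1, 0.0]
grip_width: 0.0602
grasp_force: 0.0
```

```bash
python3 - <<'E'
from h import *
s=sense();print(s["tool_pos"],s["ee_rot"],s["q"],s["force"]);I=capture("wrist");cv2.imwrite("pics/w1.png",cv2.resize(I,(800,600),interpolation=cv2.INTER_CUBIC))
np.save("w1.npy",np.r_[s["tool_pos"],s["ee_rot"]])
E
```

```text
[0.51512013 0.40378682 0.30164495] [3.14105491e+00 6.84389299e-04 1.00299506e-03] [ 9.62106421e-01  3.20280876e-01 -2.21634684e-02 -2.68681424e-04
 -1.22918474e+00  6.09783200e-01] [-0.08915065 -1.09758587  0.01659885]
```

View pics/w1.png

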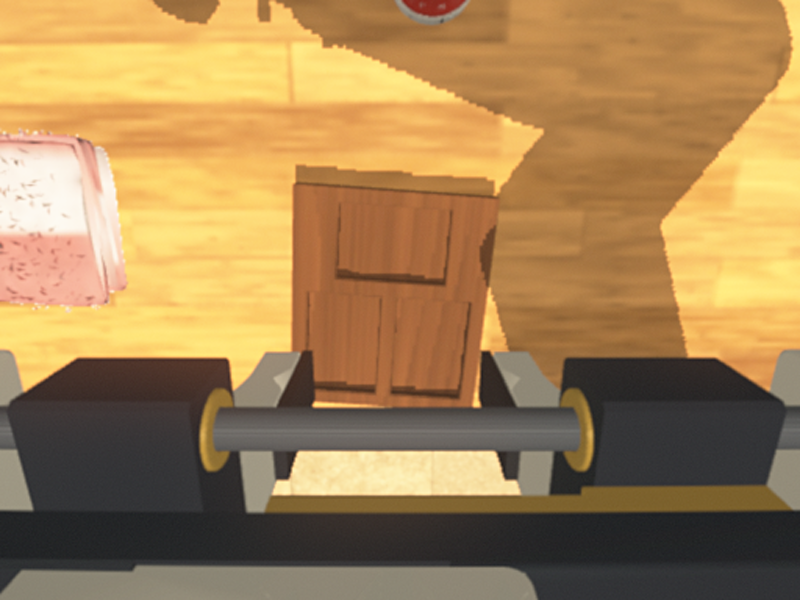

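The wrist view shows the board clearly. Its top corners are (294,183) and (498,196), the crosswise recess is (338,203), (452,210), (446,283), (336,275), and the two long ones are at (310,291)-(378,388) and (398,301)-(462,397). Next I compute these positions and go on to the box.

```bash
python3 - <<'E'
from h import *
np.set_printoptions(precision=4,suppress=True)
I=cv2.imread("pics/w1.png")[170:410,280:510];cv2.imwrite("pics/w1c.png",cv2.resize(I,None,fx=2.5,fy=2.5,interpolation=cv2.INTER_CUBIC))
w=np.load("w1.npy");C=cam("wrist",dict(tool_pos=w[:3],ee_rot=w[3:]))
for q in ([(294,183),(498,196)],[(338,203),(452,210),(446,283),(336,275)],[(310,291),(381,297),(377,391),(307,385)],[(398,301),(470,304),(462,397),(391,392)]):
    p=ray(C,np.array(q)*.64,.02)[:,:2];print(p.tolist() if 0 else p,p.mean(0))
E
```

```text
[[0.5706 0.4806]
 [0.5609 0.3241]] [0.5658 0.4024]
[[0.5555 0.4475]
 [0.5501 0.3592]
 [0.4914 0.3621]
 [0.4981 0.4511]] [0.5238 0.4049]
[[0.4846 0.4727]
 [0.4795 0.4149]
 [0.394  0.4191]
 [0.3997 0.4797]] [0.4395 0.4466]
[[0.4761 0.401 ]
 [0.4735 0.3417]
 [0.3881 0.3448]
 [0.393  0.4069]] [0.4327 0.3736]
```

View pics/w1c.png

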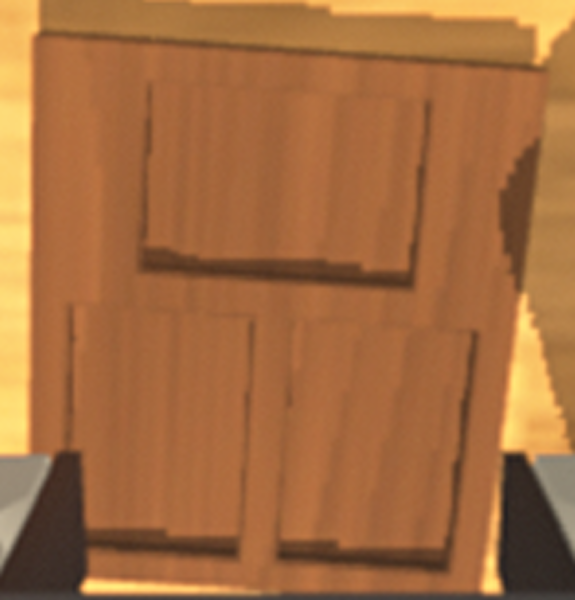

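Request:
servo_tool(rows=[0, -60, 0, 0, 0, 0, 60, 0, -60, 0, 0, 0, 0, 60, 0, -60, 0, 0, 0, 0, 60, 0, -60, 0, 0, 0, 0, 60, 0, -60, 0, 0, 0, 0, 60])

```text
time_s: 1.9
tool_pos: [0.5144, 0.1036, 0.3024]
ee_rot: [-3.141, -0.001, 0.005]
force: [1.3, 0.2, 0.5]
grip_width: 0.0603
grasp_force: 0.0
```

Request:
servo_tool(rows=[0, -60, 0, 0, 0, 0, 60, 0, -60, 0, 0, 0, 0, 60, 0, -60, 0, 0, 0, 0, 60, 0, 0, 0, 0, 0, 0, 60, 0, 0, 0, 0, 0, 0, 60])

```text
time_s: 2.52
tool_pos: [0.5151, -0.0752, 0.3022]
ee_rot: [-3.141, -0.0, 0.002]
force: [0.1, -0.0, -0.8]
grip_width: 0.0599
grasp_force: 0.0
```

```bash
python3 - <<'E'
from h import *
s=sense();print(s["tool_pos"],s["ee_rot"],s["q"]);I=capture("wrist");cv2.imwrite("pics/w2.png",cv2.resize(I,(800,600),interpolation=cv2.INTER_CUBIC))
np.save("w2.npy",np.r_[s["tool_pos"],s["ee_rot"]])
E
```

```text
[ 0.51512681 -0.07521939  0.30217066] [-3.14135782e+00 -1.44351582e-04  2.36666669e-03] [ 2.32195160e-01  9.65177494e-02 -3.09148200e-01 -2.13079736e-04
 -1.16493633e+00  1.34105196e+00]
```

View pics/w2.png

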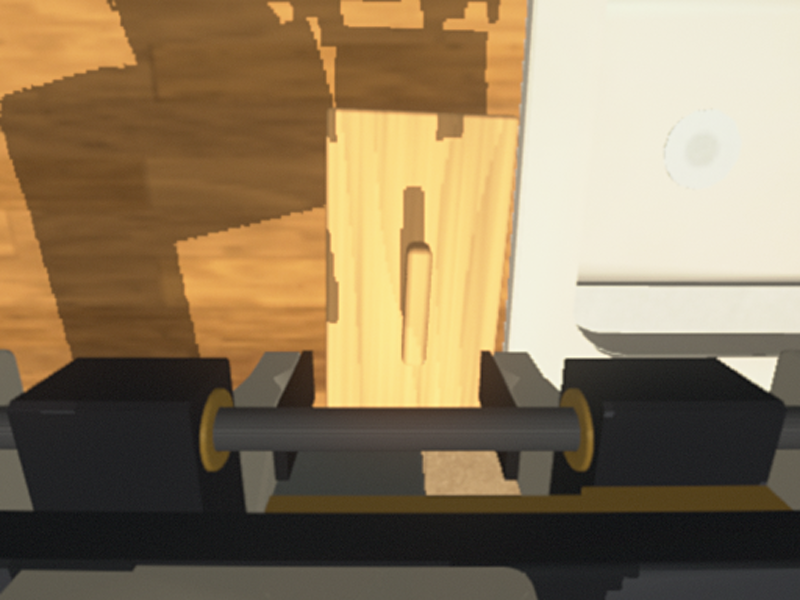

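The wrist view of the box shows the lid's far corners at (328,109) and (518,118), and the handle top at (407,243), (432,245), (426,365), (402,362). The crop of the board gives sharper recess corners.

```bash
python3 - <<'E'
from h import *
from scipy.optimize import least_squares as L
np.set_printoptions(precision=4,suppress=True)
w=np.load("w1.npy");C=cam("wrist",dict(tool_pos=w[:3],ee_rot=w[3:]))
cr=lambda a:np.array(a,float)/2.5+[280,170]
H2=cr([(150,83),(429,98),(412,287),(140,270)]);HL=cr([(71,303),(252,318),(238,555)]);HR=cr([(291,320),(476,330),(447,568),(276,556)]);B=np.array([(294,183),(498,196)])
obs=np.vstack([H2,HL,HR,B])
rr=lambda x,y,a,b:[(x+a,y+b),(x+a,y-b),(x-a,y-b),(x-a,y+b)]
def model(p):
    cx,cy,t,xa,xb,yb=p
    m=np.array(rr(xa,0,.03,.044)+rr(xb,yb,.044,.03)[:3]+rr(xb,-yb,.044,.03)+[(.093,.08),(.093,-.08)])
    c,s=np.cos(t),np.sin(t);return np.c_[m@np.array([[c,s],[-s,c]])+[cx,cy],np.full(len(m),.02)]
r=L(lambda p:(proj(C,model(p))-obs*.64).ravel(),[.476,.405,-.05,.045,-.04,.036],loss='soft_l1')
print(r.x);print(r.fun.reshape(-1,2));cx,cy,t,xa,xb,yb=r.x;c,s=np.cos(t),np.sin(t)
for x,y in((xa,0),(xb,yb),(xb,-yb)):print('hole',cx+c*x-s*y,cy+s*x+c*y)
w=np.load("w2.npy");C=cam("wrist",dict(tool_pos=w[:3],ee_rot=w[3:]))
print(ray(C,np.array([(328,109),(518,118)])*.64,.099));h=ray(C,np.array([(407,243),(432,245),(426,365),(402,362)])*.64,.145);print(h,h.mean(0))
def ml(p):
    c,s=np.cos(p[2]),np.sin(p[2]);m=np.array([(.107,.057,.099),(.107,-.057,.099),(.035,.007,.145),(.035,-.007,.145),(-.035,-.007,.145),(-.035,.007,.145)])
    return np.c_[m[:,:2]@np.array([[c,s],[-s,c]])+p[:2],m[:,2]]
o=np.array([(328,109),(518,118),(407,243),(432,245),(426,365),(402,362)])*.64
r=L(lambda p:(proj(C,ml(p))-o).ravel(),[.509,-.088,0]);print(r.x,r.fun.reshape(-1,2))
E
```

```text
[ 0.4729  0.4085 -0.066   0.0501 -0.0371  0.0365]
[[-0.977  -0.3204]
 [ 0.1347  0.7078]
 [-0.2274 -0.1253]
 [ 0.0403 -0.2042]
 [-0.2396  0.2164]
 [ 0.4263 -0.6521]
 [ 0.2757  0.3971]
 [ 0.5437 -0.5256]
 [-0.1699 -0.1381]
 [ 0.067   0.1885]
 [ 0.032   0.701 ]
 [-1.3192 -0.2968]
 [ 1.2258  0.4137]]
hole 0.5228701373794654 0.40520136974712356
hole 0.4382801374403773 0.4473364829045789
hole 0.43347319508887516 0.3745578947552208
[[ 0.6175 -0.0364  0.099 ]
 [ 0.6128 -0.147   0.099 ]]
[[ 0.5474 -0.0817  0.145 ]
 [ 0.5464 -0.0949  0.145 ]
 [ 0.4771 -0.0932  0.145 ]
 [ 0.479  -0.0795  0.145 ]] [ 0.5125 -0.0873  0.145 ]
[ 0.5109 -0.0873 -0.0401] [[-2.0523 -3.0977]
 [ 1.9731 -3.1129]
 [ 0.0144  1.5632]
 [ 0.9296  0.986 ]
 [-0.3027  1.5403]
 [-0.6139  2.8679]]
```

Request:
servo_tool(rows=[-4, -12, -30, 0, 0, -0.039, 40, 0, 0, -45, 0, 0, 0, 40, 0, 0, -45, 0, 0, 0, 40, 0, 0, 0, 0, 0, 0, 40, 0, 0, 0, 0, 0, 0, 0])

```text
time_s: 3.2
tool_pos: [0.5123, -0.0869, 0.1837]
ee_rot: [3.141, -0.002, -0.034]
force: [1.1, 0.0, 0.6]
grip_width: 0.0347
grasp_force: 0.0
```

Request:
servo_tool(rows=[0, 0, 0, 0, 0, 0, 0, 0, 0, 0, 0, 0, 0, 0, 0, 0, 0, 0, 0, 0, 0, 0, 0, 0, 0, 0, 0, 0])

```text
time_s: 3.7
tool_pos: [0.5118, -0.0876, 0.1835]
ee_rot: [-3.141, -0.002, -0.037]
force: [-1.1, 3.5, 7.6]
grip_width: 0.0142
grasp_force: 30.0
```

Request:
servo_tool(rows=[0, 0, 10, 0, 0, 0, 0, 0, 0, 15, 0, 0, 0, 0, 0, 0, 0, 0, 0, 0, 0])

```text
time_s: 4.08
tool_pos: [0.5119, -0.0879, 0.2088]
ee_rot: [-3.141, -0.003, -0.037]
force: [1.1, -0.5, -2.3]
grip_width: 0.0138
grasp_force: 30.0
```

Request:
servo_tool(rows=[0, 0, 40, 0, 0, 0, 0, 0, 50, 0, 0, 0, 0.037, 0, 0, 50, 0, 0, 0, 0, 0, 0, 50, 0, 0, 0, 0, 0, 0, 50, 0, 0, 0, 0, 0])

```text
time_s: 4.7
tool_pos: [0.5107, 0.1135, 0.2471]
ee_rot: [-3.141, 0.0, -0.0]
force: [0.7, -0.8, -2.6]
grip_width: 0.0137
grasp_force: 30.0
```

Request:
servo_tool(rows=[0, 50, 0, 0, 0, 0, 0, 0, 50, 0, 0, 0, 0, 0, 0, 12, -40, 0, 0, 0, 0, 0, 0, -40, 0, 0, 0, 0, 0, 0, -40, 0, 0, 0, 0])

```text
time_s: 5.32
tool_pos: [0.5109, 0.2244, 0.1258]
ee_rot: [-3.142, 0.0, 0.001]
force: [-0.3, 1.2, -2.8]
grip_width: 0.0142
grasp_force: 30.0
```

Request:
servo_tool(rows=[0, 0, -20, 0, 0, 0, 0, 0, 0, -9, 0, 0, 0, 0, 0, 0, 0, 0, 0, 0, 0, 0, 0, 0, 0, 0, 0, 0])

```text
time_s: 5.82
tool_pos: [0.5114, 0.2244, 0.0987]
ee_rot: [-3.141, -0.001, 0.0]
force: [-0.2, 0.9, -2.6]
grip_width: 0.0138
grasp_force: 30.0
```

Request:
servo_tool(rows=[0, 0, -3, 0, 0, 0, 0, 0, 0, 0, 0, 0, 0, 0])

```text
time_s: 6.08
tool_pos: [0.5116, 0.2245, 0.0976]
ee_rot: [-3.141, -0.002, 0.001]
force: [-6.8, -1.2, 20.4]
grip_width: 0.014
grasp_force: 30.0
```

Contact made. I release the lid, rise and go back over the box to see the tray.

Request:
servo_tool(rows=[0, 0, 2, 0, 0, 0, 0, 0, 0, 0, 0, 0, 0, 44, 0, 0, 0, 0, 0, 0, 44, 0, 0, 0, 0, 0, 0, 44, 0, 0, 40, 0, 0, 0, 44])

```text
time_s: 6.7
tool_pos: [0.5097, 0.2229, 0.1347]
ee_rot: [3.137, 0.005, -0.0]
force: [0.9, 0.8, -0.3]
grip_width: 0.0427
grasp_force: 0.0
```

Request:
servo_tool(rows=[0, -20, 50, 0, 0, 0, 44, 0, -60, 50, 0, 0, 0, 44, 0, -60, 50, 0, 0, 0, 44, 0, -60, 0, 0, 0, 0, 44, 0, -60, 0, 0, 0, 0, 44])

```text
time_s: 7.32
tool_pos: [0.511, -0.0134, 0.268]
ee_rot: [-3.141, -0.002, 0.001]
force: [0.9, -1.2, -0.5]
grip_width: 0.0441
grasp_force: 0.0
```

Request:
servo_tool(rows=[0, -53, 0, 0, 0, 0, 44, 0, 0, 0, 0, 0, 0, 44, 0, 0, 0, 0, 0, 0, 44, 0, 0, 0, 0, 0, 0, 44])

```text
time_s: 7.82
tool_pos: [0.5113, -0.064, 0.2671]
ee_rot: [-3.142, -0.0, 0.001]
force: [0.3, -0.2, 0.1]
grip_width: 0.0438
grasp_force: 0.0
```

```bash
python3 - <<'E'
from h import *
s=sense();print(s["tool_pos"],s["ee_rot"],s["time_s"]);I=capture("wrist");cv2.imwrite("pics/w3.png",cv2.resize(I,(800,600),interpolation=cv2.INTER_CUBIC))
np.save("w3.npy",np.r_[s["tool_pos"],s["ee_rot"]])
E
```

```text
[ 0.51127166 -0.06399651  0.26712344] [-3.14150162e+00 -1.38493403e-06  1.42876688e-03] 7.825
```

View pics/w3.png

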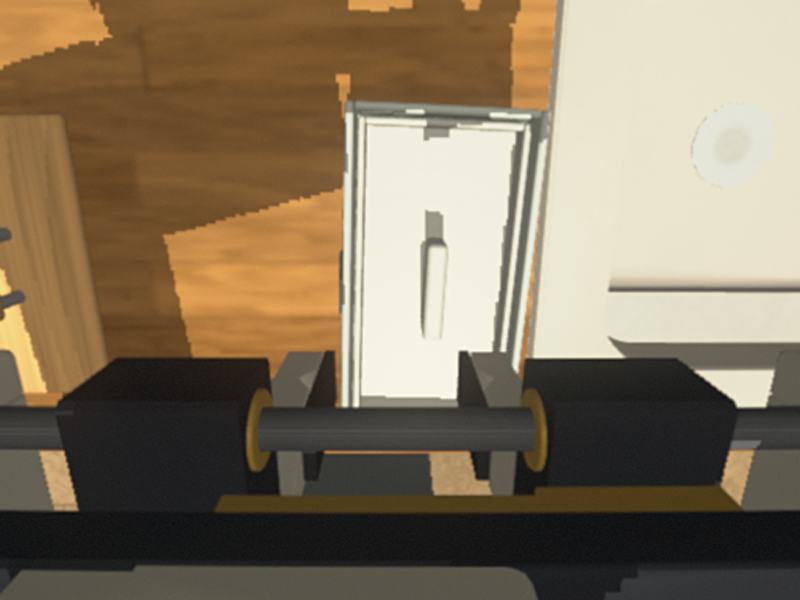

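The tray is in the box. The box rim's far corners are at (348,101) and (548,111), the fin top spans (427,240) to (441,340), and the lid's edge is at far left.

```bash
python3 - <<'E'
from h import *
np.set_printoptions(precision=4,suppress=True)
w=np.load("w3.npy");C=cam("wrist",dict(tool_pos=w[:3],ee_rot=w[3:]))
f=lambda q,z:print(ray(C,np.array(q)*.64,z)[:,:2],ray(C,np.array(q)*.64,z)[:,:2].mean(0))
f([(348,101),(548,111)],.091);f([(427,239),(447,242),(440,340),(423,338)],.09);f([(65,115),(104,365)],.014)
E
```

```text
[[ 0.6154 -0.0395]
 [ 0.6107 -0.1449]] [ 0.613  -0.0922]
[[ 0.5422 -0.0824]
 [ 0.5405 -0.0938]
 [ 0.4805 -0.0915]
 [ 0.4818 -0.0812]] [ 0.5112 -0.0872]
[[0.6145 0.1617]
 [0.4279 0.1669]] [0.5212 0.1643]
```

Request:
servo_tool(rows=[0, -23, -30, 0, 0, -0.04, 40, 0, 0, -50, 0, 0, 0, 40, 0, 0, -43, 0, 0, 0, 40, 0, 0, -10, 0, 0, 0, 40, 0, 0, 0, 0, 0, 0, 40])

```text
time_s: 8.5
tool_pos: [0.5116, -0.0873, 0.1345]
ee_rot: [3.141, 0.0, -0.038]
force: [0.2, 0.2, 0.2]
grip_width: 0.0401
grasp_force: 0.0
```

Request:
servo_tool(rows=[0, 0, 0, 0, 0, 0, 0, 0, 0, 0, 0, 0, 0, 0, 0, 0, 0, 0, 0, 0, 0, 0, 0, 0, 0, 0, 0, 0])

```text
time_s: 9.0
tool_pos: [0.5115, -0.0878, 0.1349]
ee_rot: [-3.141, -0.001, -0.04]
force: [-2.7, 2.5, 4.1]
grip_width: 0.0119
grasp_force: 30.0
```

Request:
servo_tool(rows=[0, 0, 10, 0, 0, 0, 0, 0, 0, 20, 0, 0, 0, 0, 0, 0, 0, 0, 0, 0, 0])

```text
time_s: 9.38
tool_pos: [0.5119, -0.0879, 0.1655]
ee_rot: [-3.141, -0.003, -0.04]
force: [0.7, 0.7, -2.5]
grip_width: 0.0114
grasp_force: 30.0
```

Request:
servo_tool(rows=[0, 0, 40, 0, 0, 0, 0, 0, 43, 0, 0, 0, 0.04, 0, 0, 50, 0, 0, 0, 0, 0, 0, 50, 0, 0, 0, 0, 0, 0, 30, -30, 0, 0, 0, 0])

```text
time_s: 10.0
tool_pos: [0.5122, 0.0877, 0.1752]
ee_rot: [-3.139, -0.004, 0.002]
force: [0.3, -0.3, -2.7]
grip_width: 0.0115
grasp_force: 30.0
```

Request:
servo_tool(rows=[0, 0, -45, 0, 0, 0, 0, 0, 0, -35, 0, 0, 0, 0, 0, 0, -15, 0, 0, 0, 0, 0, 0, -5, 0, 0, 0, 0, 0, 0, 0, 0, 0, 0, 0])

```text
time_s: 10.62
tool_pos: [0.5115, 0.0851, 0.0751]
ee_rot: [-3.141, -0.001, 0.0]
force: [-1.2, -0.3, -2.5]
grip_width: 0.012
grasp_force: 30.0
```

Request:
servo_tool(rows=[0, 0, -2, 0, 0, 0, 0, 0, 0, 0, 0, 0, 0, 0])

```text
time_s: 10.88
tool_pos: [0.5118, 0.0852, 0.0747]
ee_rot: [-3.141, -0.002, 0.001]
force: [-8.2, 1.0, 21.6]
grip_width: 0.0116
grasp_force: 30.0
```

Request:
servo_tool(rows=[0, 0, 1, 0, 0, 0, 0, 0, 0, 0, 0, 0, 0, 40, 0, 0, 0, 0, 0, 0, 40, 0, 0, 0, 0, 0, 0, 40, 0, 0, 40, 0, 0, 0, 40])

```text
time_s: 11.5
tool_pos: [0.5095, 0.0842, 0.1111]
ee_rot: [3.139, 0.006, -0.0]
force: [0.5, 0.1, -0.6]
grip_width: 0.0393
grasp_force: 0.0
```

Request:
servo_tool(rows=[0, 0, 60, 0, 0, 0, 40, 0, -40, 60, 0, 0, 0, 40, 0, -60, 30, 0, 0, 0, 40, 0, -52, 0, 0, 0, 0, 40, 0, 0, 0, 0, 0, 0, 40])

```text
time_s: 12.12
tool_pos: [0.5107, -0.0602, 0.2534]
ee_rot: [-3.142, -0.0, -0.004]
force: [0.4, 0.2, 0.2]
grip_width: 0.04
grasp_force: 0.0
```

Request:
servo_tool(rows=[0, 0, 0, 0, 0, 0, 40, 0, 0, 0, 0, 0, 0, 40])

```text
time_s: 12.38
tool_pos: [0.5112, -0.0567, 0.2528]
ee_rot: [3.142, 0.001, 0.001]
force: [-0.2, -0.2, -0.3]
grip_width: 0.0403
grasp_force: 0.0
```

```bash
python3 - <<'E'
from h import *
s=sense();print(s["tool_pos"],s["ee_rot"],s["time_s"]);I=capture("wrist");cv2.imwrite("pics/w4.png",cv2.resize(I,(800,600),interpolation=cv2.INTER_CUBIC))
np.save("w4.npy",np.r_[s["tool_pos"],s["ee_rot"]])
E
```

```text
[ 0.51119241 -0.05665029  0.25283206] [3.14150323e+00 5.36883471e-04 1.34533036e-03] 12.375
```

View pics/w4.png

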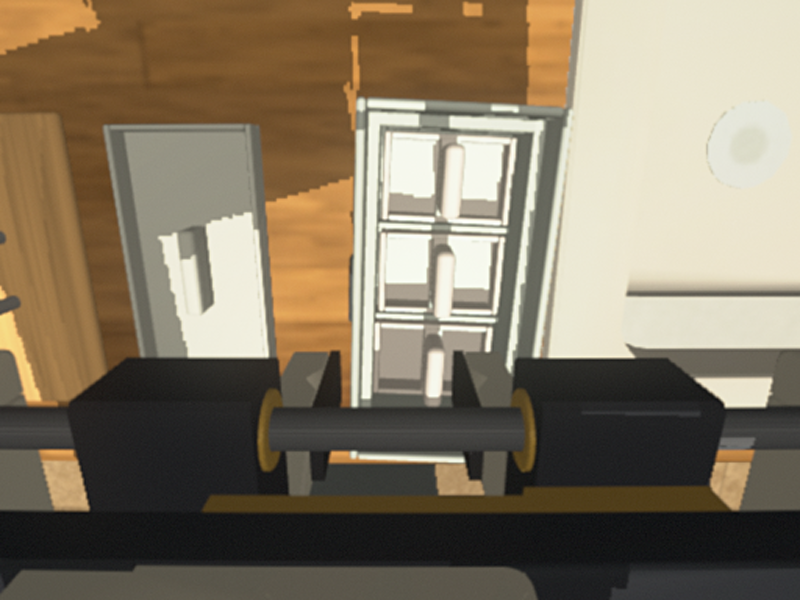

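All three dishes are there: grips at (443-465,145-217), (434-455,249-318) and (428-443,337-397). The tray lies flat on the worktop at left, and the box rim corners are (359,98) and (569,108).

```bash
python3 - <<'E'
from h import *
np.set_printoptions(precision=4,suppress=True)
w=np.load("w4.npy");C=cam("wrist",dict(tool_pos=w[:3],ee_rot=w[3:]))
f=lambda q,z:print(ray(C,np.array(q)*.64,z)[:,:2].tolist() if 0 else ray(C,np.array(q)*.64,z)[:,:2],ray(C,np.array(q)*.64,z)[:,:2].mean(0))
f([(359,98),(569,108)],.091)
for q in([(444,145),(465,146),(460,217),(442,216)],[(435,249),(455,250),(452,318),(434,317)],[(428,337),(443,338),(441,397),(427,396)]):f(q,.058)
c,s=np.cos(-.04),np.sin(-.04)
for x in(.064,0,-.064):
    for dx in(.022,-.022):print(proj(C,[.5095+c*(x+dx),-.0878+s*(x+dx),.058])/.64)
E
```

```text
[[ 0.6152 -0.039 ]
 [ 0.6109 -0.1437]] [ 0.613  -0.0914]
[[ 0.5934 -0.085 ]
 [ 0.5929 -0.0971]
 [ 0.5522 -0.0958]
 [ 0.5528 -0.085 ]] [ 0.5728 -0.0907]
[[ 0.5327 -0.0813]
 [ 0.5321 -0.0935]
 [ 0.4882 -0.0932]
 [ 0.4888 -0.0817]] [ 0.5105 -0.0874]
[[ 0.4752 -0.0782]
 [ 0.4745 -0.0879]
 [ 0.432  -0.0878]
 [ 0.4327 -0.0784]] [ 0.4536 -0.0831]
[[454.9832 141.3112]]
[[449.4383 218.2068]]
[[447.0584 251.0316]]
[[442.1109 318.9361]]
[[439.9858 347.9663]]
[[435.563  408.1213]]
```

Request:
servo_tool(rows=[31, -17, 0, 0, 0, -0.041, 30, 31, -17, 0, 0, 0, 0, 30, 0, 0, -50, 0, 0, 0, 30, 0, 0, -50, 0, 0, 0, 30, 0, 0, 0, 0, 0, 0, 30])

```text
time_s: 13.05
tool_pos: [0.5709, -0.0909, 0.1495]
ee_rot: [3.14, 0.008, -0.04]
force: [-0.0, 0.7, 0.9]
grip_width: 0.0297
grasp_force: 0.0
```

Request:
servo_tool(rows=[0, 0, -35, 0, 0, 0, 30, 0, 0, -20, 0, 0, 0, 30, 0, 0, 0, 0, 0, 0, 30])

```text
time_s: 13.42
tool_pos: [0.5736, -0.0909, 0.0989]
ee_rot: [3.141, 0.0, -0.039]
force: [-0.7, 0.1, 0.4]
grip_width: 0.0303
grasp_force: 0.0
```

Request:
servo_tool(rows=[0, 0, 0, 0, 0, 0, 0, 0, 0, 0, 0, 0, 0, 0, 0, 0, 0, 0, 0, 0, 0, 0, 0, 0, 0, 0, 0, 0])

```text
time_s: 13.92
tool_pos: [0.5739, -0.0913, 0.0996]
ee_rot: [-3.141, -0.002, -0.04]
force: [-1.9, 2.2, 7.6]
grip_width: 0.0116
grasp_force: 30.0
```

Request:
servo_tool(rows=[0, 0, 20, 0, 0, 0, 0, 0, 0, 50, 0, 0, 0, 0, 0, 0, 60, 0, 0, 0, 0, 0, 0, 30, 0, 0, 0, 0, 0, 0, 0, 0, 0, 0, 0])

```text
time_s: 14.55
tool_pos: [0.5742, -0.0915, 0.2616]
ee_rot: [-3.141, -0.006, -0.041]
force: [0.7, -0.1, -2.8]
grip_width: 0.0121
grasp_force: 30.0
```

Request:
servo_tool(rows=[-10, 55, 0, 0, 0, -0.026, 0, -10, 55, 0, 0, 0, 0, 0, -10, 55, 0, 0, 0, 0, 0, -10, 55, 0, 0, 0, 0, 0, -11, 55, 0, 0, 0, 0, 0])

```text
time_s: 15.18
tool_pos: [0.521, 0.1849, 0.2571]
ee_rot: [3.141, 0.001, -0.067]
force: [1.7, 0.5, -1.2]
grip_width: 0.0117
grasp_force: 30.0
```

Request:
servo_tool(rows=[0, 55, 0, 0, 0, 0, 0, 0, 55, 0, 0, 0, 0, 0, 0, 55, 0, 0, 0, 0, 0, 0, 57, -40, 0, 0, 0, 0, 0, 0, -40, 0, 0, 0, 0])

```text
time_s: 15.8
tool_pos: [0.5214, 0.4029, 0.1799]
ee_rot: [-3.142, 0.0, -0.064]
force: [0.3, -0.4, -1.4]
grip_width: 0.0122
grasp_force: 30.0
```

Request:
servo_tool(rows=[0, 0, -40, 0, 0, 0, 0, 0, 0, 0, 0, 0, 0, 0, 0, 0, 0, 0, 0, 0, 0])

```text
time_s: 16.18
tool_pos: [0.5226, 0.3999, 0.1432]
ee_rot: [-3.141, -0.001, -0.067]
force: [-0.9, 0.9, -1.0]
grip_width: 0.0119
grasp_force: 30.0
```

```bash
python3 - <<'E'
from h import *
s=sense();print(s["tool_pos"],s["ee_rot"],s["time_s"],s["grip_width"]);I=capture("wrist");cv2.imwrite("pics/w5.png",cv2.resize(I,(800,600),interpolation=cv2.INTER_CUBIC))
np.save("w5.npy",np.r_[s["tool_pos"],s["ee_rot"]])
E
```

```text
[0.52264829 0.39987298 0.14319499] [-3.14143633e+00 -7.65467762e-04 -6.65873193e-02] 16.175 0.01194271549124009
```

View pics/w5.png

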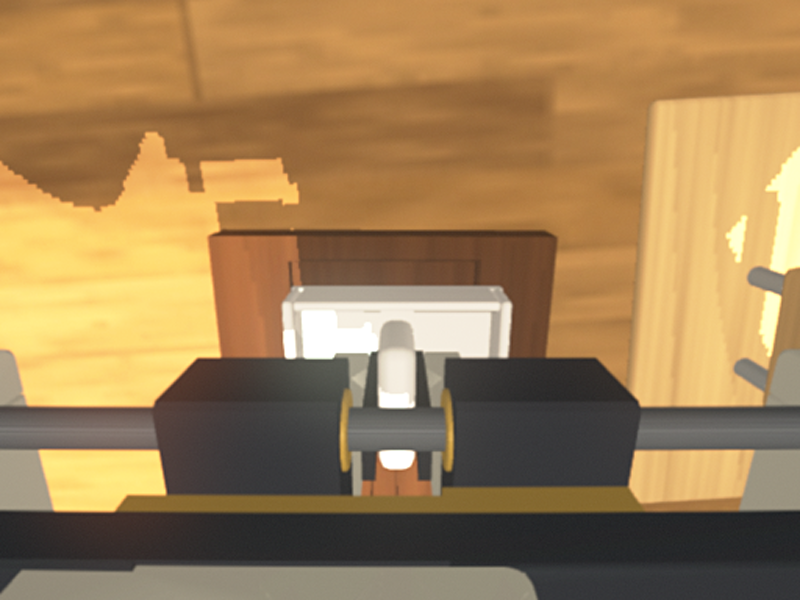

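The held dish's far rim corners are at about (285,290) and (511,290). The recess's far mouth edge runs (290,261)-(479,261), and the board's far edge runs (209,235)-(556,235).

```bash
python3 - <<'E'
from h import *
np.set_printoptions(precision=4,suppress=True)
w=np.load("w5.npy");C=cam("wrist",dict(tool_pos=w[:3],ee_rot=w[3:]))
t=w[5];c,s=np.cos(t),np.sin(t)
f=lambda q,z:print(((ray(C,np.array(q)*.64,z)[:,:2]-w[:2])@np.array([[c,-s],[s,c]])))
f([(209,235),(556,235)],.02);f([(290,261),(479,261)],.02);f([(285,290),(511,290)],.0716)
I=cv2.imread("pics/w5.png")[220:360,200:570];cv2.imwrite("pics/w5c.png",cv2.resize(I,None,fx=2.1,fy=2.1,interpolation=cv2.INTER_CUBIC))
E
```

```text
[[ 0.0425  0.0843]
 [ 0.0424 -0.0734]]
[[ 0.0304  0.0482]
 [ 0.0303 -0.039 ]]
[[ 0.0313  0.039 ]
 [ 0.0312 -0.0417]]
```

View pics/w5c.png

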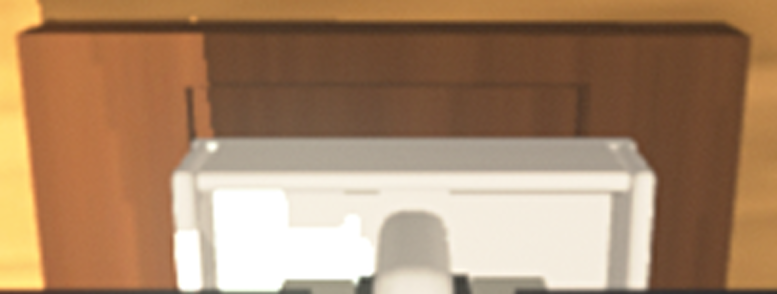

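```bash
python3 - <<'E'
from h import *
np.set_printoptions(precision=4,suppress=True)
w=np.load("w5.npy");C=cam("wrist",dict(tool_pos=w[:3],ee_rot=w[3:]))
t=w[5];c,s=np.cos(t),np.sin(t)
f=lambda q,z:print(((ray(C,np.array(q)*.64,z)[:,:2]-w[:2])@np.array([[c,-s],[s,c]])))
f([(210.5,237),(556,238)],.02);f([(289.5,261),(478.6,261)],.02);f([(282.4,302),(512,302)],.0716);f([(297.6,285),(501,285)],.0496)
E
```

```text
[[ 0.0416  0.0838]
 [ 0.041  -0.0736]]
[[ 0.0304  0.0484]
 [ 0.0303 -0.0388]]
[[ 0.0268  0.0403]
 [ 0.0267 -0.0423]]
[[ 0.0271  0.0391]
 [ 0.027  -0.043 ]]
```

Request:
servo_tool(rows=[1.4, 5.6, -10, 0, 0, 0, 0, 0, 0, -16, 0, 0, 0, 0, 0, 0, 0, 0, 0, 0, 0, 0, 0, -4, 0, 0, 0, 0, 0, 0, 0, 0, 0, 0, 0])

```text
time_s: 16.85
tool_pos: [0.5235, 0.4052, 0.112]
ee_rot: [3.141, 0.0, -0.067]
force: [-0.3, 0.4, -2.1]
grip_width: 0.0116
grasp_force: 30.0
```

Request:
servo_tool(rows=[0, 0, -3, 0, 0, 0, 0, 0, 0, -2, 0, 0, 0, 0, 0, 0, 0, 0, 0, 0, 0])

```text
time_s: 17.23
tool_pos: [0.5235, 0.4052, 0.1071]
ee_rot: [3.141, 0.0, -0.067]
force: [-0.0, -0.3, -1.5]
grip_width: 0.0119
grasp_force: 30.0
```

Request:
servo_tool(rows=[0, 0, -2, 0, 0, 0, 0, 0, 0, 0, 0, 0, 0, 0])

```text
time_s: 17.48
tool_pos: [0.5237, 0.4054, 0.1057]
ee_rot: [-3.141, -0.0, -0.067]
force: [-0.8, -0.4, 1.8]
grip_width: 0.0123
grasp_force: 30.0
```

Request:
servo_tool(rows=[0, 0, 0, 0, 0, 0, 30, 0, 0, 0, 0, 0, 0, 30, 0, 0, 30, 0, 0, 0, 30, 0, 0, 60, 0, 0, 0, 30, -14, -55, 30, 0, 0, 0.027, 30])

```text
time_s: 18.1
tool_pos: [0.5114, 0.3542, 0.2272]
ee_rot: [-3.139, -0.004, -0.037]
force: [0.4, -0.3, -0.0]
grip_width: 0.0299
grasp_force: 0.0
```

Request:
servo_tool(rows=[0, -55, 0, 0, 0, 0, 30, 0, -55, 0, 0, 0, 0, 30, 0, -55, 0, 0, 0, 0, 30, 0, -55, 0, 0, 0, 0, 30, 0, -55, 0, 0, 0, 0, 30])

```text
time_s: 18.73
tool_pos: [0.5096, 0.075, 0.2247]
ee_rot: [-3.141, -0.001, -0.039]
force: [0.4, 0.7, -0.1]
grip_width: 0.0299
grasp_force: 0.0
```

Request:
servo_tool(rows=[0, -55, 0, 0, 0, 0, 30, 0, -55, 0, 0, 0, 0, 30, 0, -53, 0, 0, 0, 0, 30, 0, 0, 0, 0, 0, 0, 30, 0, 0, 0, 0, 0, 0, 30])

```text
time_s: 19.35
tool_pos: [0.5099, -0.0864, 0.2244]
ee_rot: [-3.141, -0.0, -0.041]
force: [0.9, -0.1, 0.8]
grip_width: 0.03
grasp_force: 0.0
```

```bash
python3 - <<'E'
from h import *
s=sense();print(s["tool_pos"],s["ee_rot"],s["time_s"],s["grip_width"]);I=capture("wrist");J=capture("top")
x=cv2.resize(I,(800,600),interpolation=cv2.INTER_CUBIC)[50:400,250:650];y=cv2.resize(J[180:300,110:410],(800,320))[:,:400]
y=cv2.resize(J[180:300,120:260],None,fx=2.9,fy=2.917)[:350]
cv2.imwrite("pics/w6.png",np.hstack([x,y[:350,:398]]) )
np.save("w6.npy",np.r_[s["tool_pos"],s["ee_rot"]])
E
```

```text
[ 0.50985986 -0.08643401  0.22441269] [-3.14147965e+00 -1.11029856e-04 -4.09438185e-02] 19.35 0.029985912025412353
```

View pics/w6.png

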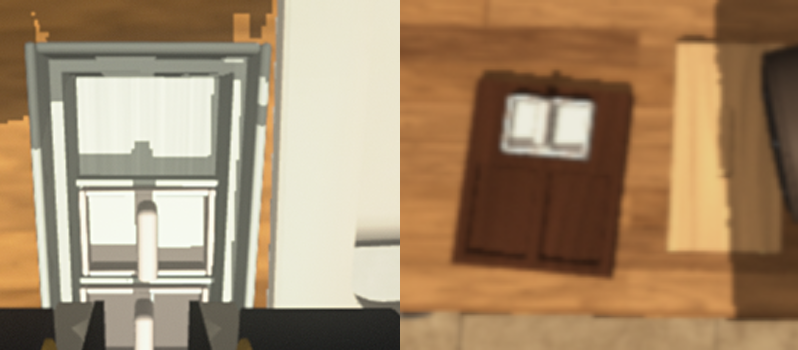

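The first dish sits well in the crosswise recess. In the box the middle dish's far rim is at row ~241 and its grip spans columns 388-409.

```bash
python3 - <<'E'
from h import *
np.set_printoptions(precision=4,suppress=True)
w=np.load("w6.npy");C=cam("wrist",dict(tool_pos=w[:3],ee_rot=w[3:]))
t=w[5];c,s=np.cos(t),np.sin(t)
f=lambda q,z:print(((ray(C,np.array(q)*.64,z)[:,:2]-w[:2])@np.array([[c,-s],[s,c]])))
f([(330,240),(464,240)],.028);f([(398,251),(398,332)],.058);f([(276,95),(519,95)],.091);f([(398,351)],.058)
E
```

```text
[[ 0.027   0.0394]
 [ 0.0269 -0.0423]]
[[ 0.0262 -0.0019]
 [-0.0214 -0.0019]]
[[ 0.1026  0.052 ]
 [ 0.1026 -0.0548]]
[[-0.0333 -0.0019]]
```

Request:
servo_tool(rows=[0, -1, -45, 0, 0, 0, 30, 0, 0, -45, 0, 0, 0, 30, 0, 0, -25, 0, 0, 0, 30, 0, 0, -10, 0, 0, 0, 30, 0, 0, 0, 0, 0, 0, 30])

```text
time_s: 20.08
tool_pos: [0.5101, -0.0866, 0.0994]
ee_rot: [3.141, 0.001, -0.038]
force: [-0.4, 0.3, 0.3]
grip_width: 0.0298
grasp_force: 0.0
```

Request:
servo_tool(rows=[0, 0, 0, 0, 0, 0, 0, 0, 0, 0, 0, 0, 0, 0, 0, 0, 0, 0, 0, 0, 0, 0, 0, 0, 0, 0, 0, 0])

```text
time_s: 20.58
tool_pos: [0.5104, -0.0872, 0.1004]
ee_rot: [-3.141, -0.002, -0.04]
force: [-1.7, 1.8, 8.2]
grip_width: 0.0118
grasp_force: 30.0
```

Request:
servo_tool(rows=[0, 0, 20, 0, 0, 0, 0, 0, 0, 50, 0, 0, 0, 0, 0, 0, 60, 0, 0, 0, 0, 0, 0, 30, 0, 0, 0, 0, 0, 0, 0, 0, 0, 0, 0])

```text
time_s: 21.2
tool_pos: [0.5109, -0.0873, 0.2623]
ee_rot: [-3.14, -0.006, -0.04]
force: [-0.1, 0.6, -1.5]
grip_width: 0.0119
grasp_force: 30.0
```

Request:
servo_tool(rows=[-7, 53, 0, 0, 0, -0.16, 0, -7, 53, 0, 0, 0, -0.16, 0, -7, 53, 0, 0, 0, -0.16, 0, -7, 53, 0, 0, 0, -0.16, 0, -7, 53, 0, 0, 0, -0.16, 0])

```text
time_s: 21.82
tool_pos: [0.4738, 0.179, 0.2583]
ee_rot: [3.14, 0.0, -0.845]
force: [0.5, 0.2, -0.8]
grip_width: 0.0118
grasp_force: 30.0
```

Request:
servo_tool(rows=[-7, 54, 0, 0, 0, -0.16, 0, -7, 54, 0, 0, 0, -0.16, 0, -7, 54, 0, 0, 0, -0.16, 0, -8, 54, 0, 0, 0, -0.16, 0, -9, 54, 0, 0, 0, -0.157, 0])

```text
time_s: 22.45
tool_pos: [0.436, 0.4489, 0.2578]
ee_rot: [3.14, -0.002, -1.642]
force: [1.0, -0.2, -1.2]
grip_width: 0.0122
grasp_force: 30.0
```

Request:
servo_tool(rows=[0, 0, -40, 0, 0, 0, 0, 0, 0, -40, 0, 0, 0, 0, 0, 0, -35, 0, 0, 0, 0, 0, 0, 0, 0, 0, 0, 0, 0, 0, 0, 0, 0, 0, 0])

```text
time_s: 23.08
tool_pos: [0.4373, 0.448, 0.1451]
ee_rot: [-3.141, 0.0, -1.637]
force: [0.8, 0.5, -0.6]
grip_width: 0.0118
grasp_force: 30.0
```

```bash
python3 - <<'E'
from h import *
s=sense();print(s["tool_pos"],s["ee_rot"],s["time_s"],s["grip_width"]);I=capture("wrist");cv2.imwrite("pics/w7.png",cv2.resize(cv2.resize(I,(800,600),interpolation=cv2.INTER_CUBIC)[200:380,180:580],None,fx=2,fy=2,interpolation=cv2.INTER_CUBIC))
np.save("w7.npy",np.r_[s["tool_pos"],s["ee_rot"]])
E
```

```text
[0.43727664 0.44797853 0.14510958] [-3.14109017e+00  7.84048376e-05 -1.63656130e+00] 23.075 0.011788813816884623
```

View pics/w7.png

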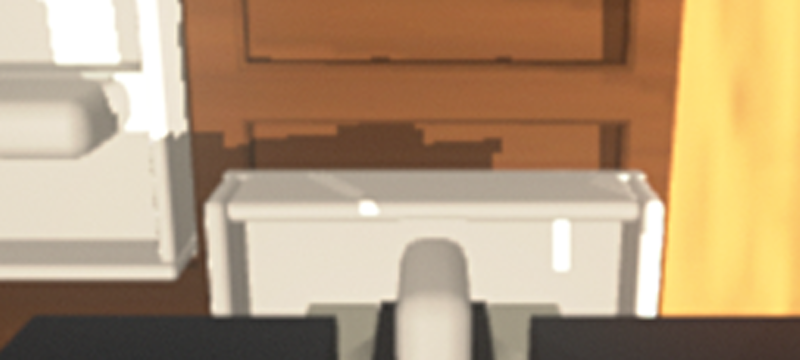

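The held dish's rim is at crop (205,203)-(663,203). The target recess mouth edge is at crop (247,121)-(628,121), and the next recess's edge at row 62.

```bash
python3 - <<'E'
from h import *
np.set_printoptions(precision=4,suppress=True)
w=np.load("w7.npy");C=cam("wrist",dict(tool_pos=w[:3],ee_rot=w[3:]))
t=w[5];c,s=np.cos(t),np.sin(t)
f=lambda q,z:print(((ray(C,(np.array(q)/2+[180,200])*.64,z)[:,:2]-w[:2])@np.array([[c,-s],[s,c]])))
f([(247,121),(628,121)],.02);f([(205,203),(663,203)],.0727);f([(228,172),(645,172)],.0507);f([(245,62),(630,62)],.02)
E
```

```text
[[ 0.0299  0.0438]
 [ 0.0299 -0.0447]]
[[ 0.0265  0.0418]
 [ 0.0265 -0.0409]]
[[ 0.0262  0.0422]
 [ 0.0262 -0.0424]]
[[ 0.0437  0.0435]
 [ 0.0437 -0.0444]]
```

Request:
servo_tool(rows=[-0.3, -1.4, -10, 0, 0, 0, 0, 0, 0, -17, 0, 0, 0, 0, 0, 0, 0, 0, 0, 0, 0, 0, 0, -4, 0, 0, 0, 0, 0, 0, -3, 0, 0, 0, 0])

```text
time_s: 23.75
tool_pos: [0.4367, 0.4464, 0.1104]
ee_rot: [-3.141, 0.0, -1.637]
force: [-0.1, 0.3, -0.6]
grip_width: 0.0118
grasp_force: 30.0
```

Request:
servo_tool(rows=[0, 0, -2, 0, 0, 0, 0, 0, 0, -2, 0, 0, 0, 0, 0, 0, 0, 0, 0, 0, 0])

```text
time_s: 24.12
tool_pos: [0.4366, 0.4464, 0.1065]
ee_rot: [-3.142, 0.0, -1.637]
force: [0.3, -0.6, -1.1]
grip_width: 0.0119
grasp_force: 30.0
```

Request:
servo_tool(rows=[0, 0, -2, 0, 0, 0, 0, 0, 0, 0, 0, 0, 0, 0, 0, 0, 0, 0, 0, 0, 30, 0, 0, 0, 0, 0, 0, 30, 0, 0, 30, 0, 0, 0, 30])

```text
time_s: 24.75
tool_pos: [0.4358, 0.445, 0.1323]
ee_rot: [3.139, -0.005, -1.637]
force: [0.6, 0.9, 0.2]
grip_width: 0.0292
grasp_force: 0.0
```

Request:
servo_tool(rows=[0, 0, 60, 0, 0, 0, 30, 1, -53, 28, 0, 0, 0.16, 30, 1, -53, 0, 0, 0, 0.16, 30, 1, -53, 0, 0, 0, 0.16, 30, 1, -53, 0, 0, 0, 0.16, 30])

```text
time_s: 25.38
tool_pos: [0.4404, 0.2327, 0.2225]
ee_rot: [-3.141, 0.0, -0.991]
force: [0.7, -0.1, 1.0]
grip_width: 0.0301
grasp_force: 0.0
```

Request:
servo_tool(rows=[1, -53, 0, 0, 0, 0.16, 30, 1, -53, 0, 0, 0, 0.16, 30, 1, -53, 0, 0, 0, 0.16, 30, 1, -53, 0, 0, 0, 0.16, 30, 1, -53, 0, 0, 0, 0.16, 30])

```text
time_s: 26.0
tool_pos: [0.4455, -0.0313, 0.2226]
ee_rot: [-3.141, -0.001, -0.194]
force: [2.0, -0.5, 0.1]
grip_width: 0.0298
grasp_force: 0.0
```

Request:
servo_tool(rows=[1, -54, 0, 0, 0, 0.157, 30, 0, 0, 0, 0, 0, 0, 30, 0, 0, 0, 0, 0, 0, 30])

```text
time_s: 26.38
tool_pos: [0.4467, -0.0821, 0.2223]
ee_rot: [-3.142, 0.0, -0.051]
force: [0.6, -0.4, -0.7]
grip_width: 0.0301
grasp_force: 0.0
```

```bash
python3 - <<'E'
from h import *
s=sense();print(s["tool_pos"],s["ee_rot"],s["time_s"],s["grip_width"]);I=capture("wrist");J=capture("top")
x=cv2.resize(I,(800,600),interpolation=cv2.INTER_CUBIC)[50:400,250:650]
y=cv2.resize(J[180:300,120:260],None,fx=2.9,fy=2.917)[:350]
cv2.imwrite("pics/w8.png",np.hstack([x,y[:350,:398]]) )
np.save("w8.npy",np.r_[s["tool_pos"],s["ee_rot"]])
E
```

```text
[ 0.44668541 -0.08206658  0.22234573] [-3.14153648e+00  3.02452466e-05 -5.09092658e-02] 26.375 0.030102114181440483
```

View pics/w8.png

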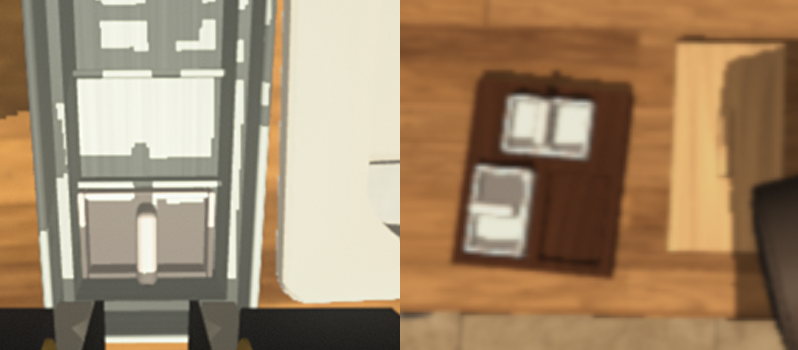

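Both dishes sit in their recesses. The last dish's rim is at crop (80,191)-(216,191) with its grip at columns 137-158.

```bash
python3 - <<'E'
from h import *
np.set_printoptions(precision=4,suppress=True)
w=np.load("w8.npy");C=cam("wrist",dict(tool_pos=w[:3],ee_rot=w[3:]))
f=lambda q,z:print(ray(C,(np.array(q)+[250,50])*.64,z)[:,:2])
f([(80,191),(216,191)],.028);f([(147,280),(147,202)],.058)
E
```

```text
[[ 0.4754 -0.0443]
 [ 0.4711 -0.1266]]
[[ 0.4272 -0.0824]
 [ 0.4726 -0.0847]]
```

Request:
servo_tool(rows=[-1.2, -2.4, -45, 0, 0, 0.01, 30, 0, 0, -45, 0, 0, 0, 30, 0, 0, -23, 0, 0, 0, 30, 0, 0, -10, 0, 0, 0, 30, 0, 0, 0, 0, 0, 0, 30])

```text
time_s: 27.1
tool_pos: [0.4457, -0.0836, 0.0994]
ee_rot: [3.141, 0.001, -0.037]
force: [-0.9, 0.4, 0.3]
grip_width: 0.03
grasp_force: 0.0
```

Request:
servo_tool(rows=[0, 0, 0, 0, 0, 0, 0, 0, 0, 0, 0, 0, 0, 0, 0, 0, 0, 0, 0, 0, 0, 0, 0, 0, 0, 0, 0, 0])

```text
time_s: 27.6
tool_pos: [0.4461, -0.0841, 0.1003]
ee_rot: [-3.141, -0.002, -0.038]
force: [-3.0, 2.6, 6.7]
grip_width: 0.0114
grasp_force: 30.0
```

Request:
servo_tool(rows=[0, 0, 20, 0, 0, 0, 0, 0, 0, 50, 0, 0, 0, 0, 0, 0, 60, 0, 0, 0, 0, 0, 0, 30, 0, 0, 0, 0, 0, 0, 0, 0, 0, 0, 0])

```text
time_s: 28.22
tool_pos: [0.4464, -0.0843, 0.2621]
ee_rot: [-3.14, -0.005, -0.038]
force: [-0.1, 0.4, -2.5]
grip_width: 0.0118
grasp_force: 30.0
```

Request:
servo_tool(rows=[-1, 46, 0, 0, 0, -0.16, 0, -1, 46, 0, 0, 0, -0.16, 0, -1, 46, 0, 0, 0, -0.16, 0, -1, 46, 0, 0, 0, -0.16, 0, -1, 46, 0, 0, 0, -0.16, 0])

```text
time_s: 28.85
tool_pos: [0.4396, 0.1467, 0.2583]
ee_rot: [3.14, 0.0, -0.843]
force: [1.5, 0.2, -0.7]
grip_width: 0.0118
grasp_force: 30.0
```

Request:
servo_tool(rows=[-2, 46, 0, 0, 0, -0.16, 0, -2, 46, 0, 0, 0, -0.16, 0, -2, 46, 0, 0, 0, -0.16, 0, -2, 45, 0, 0, 0, -0.16, 0, -2, 45, 0, 0, 0, -0.157, 0])

```text
time_s: 29.48
tool_pos: [0.4298, 0.3746, 0.2579]
ee_rot: [3.14, -0.002, -1.64]
force: [1.1, 0.2, -0.8]
grip_width: 0.0117
grasp_force: 30.0
```

Request:
servo_tool(rows=[0, 0, -40, 0, 0, 0, 0, 0, 0, -40, 0, 0, 0, 0, 0, 0, -35, 0, 0, 0, 0, 0, 0, 0, 0, 0, 0, 0, 0, 0, 0, 0, 0, 0, 0])

```text
time_s: 30.1
tool_pos: [0.4308, 0.3739, 0.145]
ee_rot: [-3.141, -0.0, -1.635]
force: [0.3, 1.1, -0.2]
grip_width: 0.0122
grasp_force: 30.0
```

```bash
python3 - <<'E'
from h import *
s=sense();print(s["tool_pos"],s["ee_rot"],s["time_s"],s["grip_width"]);I=capture("wrist");cv2.imwrite("pics/w9.png",cv2.resize(cv2.resize(I,(800,600),interpolation=cv2.INTER_CUBIC)[200:380,180:580],None,fx=2,fy=2,interpolation=cv2.INTER_CUBIC))
np.save("w9.npy",np.r_[s["tool_pos"],s["ee_rot"]])
E
```

```text
[0.43084694 0.37390348 0.14504643] [-3.14122416e+00 -9.23358946e-05 -1.63475375e+00] 30.1 0.012242134663042874
```

View pics/w9.png

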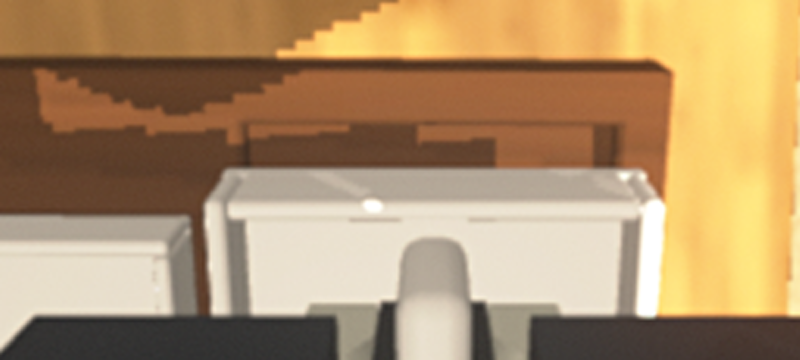

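The recess edge is at crop (244,122)-(621,122), and the held dish's rim is at (205,203)-(663,203), as it was for the second dish.

```bash
python3 - <<'E'
from h import *
np.set_printoptions(precision=4,suppress=True)
w=np.load("w9.npy");C=cam("wrist",dict(tool_pos=w[:3],ee_rot=w[3:]))
t=w[5];c,s=np.cos(t),np.sin(t)
f=lambda q,z:print(((ray(C,(np.array(q)/2+[180,200])*.64,z)[:,:2]-w[:2])@np.array([[c,-s],[s,c]])))
f([(244,122),(621,122)],.02);f([(205,203),(663,203)],.0727)
E
```

```text
[[ 0.0297  0.0445]
 [ 0.0297 -0.0431]]
[[ 0.0265  0.0418]
 [ 0.0265 -0.0409]]
```

Request:
servo_tool(rows=[0.5, -1.2, -10, 0, 0, 0, 0, 0, 0, -17, 0, 0, 0, 0, 0, 0, 0, 0, 0, 0, 0, 0, 0, -4, 0, 0, 0, 0, 0, 0, -3, 0, 0, 0, 0])

```text
time_s: 30.78
tool_pos: [0.4312, 0.3727, 0.1108]
ee_rot: [-3.141, 0.001, -1.635]
force: [0.8, -0.5, -2.1]
grip_width: 0.0117
grasp_force: 30.0
```

Request:
servo_tool(rows=[0, 0, -2, 0, 0, 0, 0, 0, 0, -2, 0, 0, 0, 0, 0, 0, 0, 0, 0, 0, 0])

```text
time_s: 31.15
tool_pos: [0.4311, 0.3726, 0.1066]
ee_rot: [-3.141, 0.0, -1.635]
force: [-0.2, -0.1, 0.4]
grip_width: 0.012
grasp_force: 30.0
```

Request:
servo_tool(rows=[0, 0, -1.5, 0, 0, 0, 0, 0, 0, 0, 0, 0, 0, 0, 0, 0, 0, 0, 0, 0, 30, 0, 0, 0, 0, 0, 0, 30, 0, 0, 30, 0, 0, 0, 30])

```text
time_s: 31.78
tool_pos: [0.4302, 0.3713, 0.133]
ee_rot: [3.139, -0.004, -1.635]
force: [0.4, 1.1, 0.4]
grip_width: 0.0294
grasp_force: 0.0
```

Request:
servo_tool(rows=[0, 0, 60, 0, 0, 0, 30, 8, -29, 25, 0, 0, 0.16, 30, 8, -29, 0, 0, 0, 0.16, 30, 8, -29, 0, 0, 0, 0.16, 30, 8, -29, 0, 0, 0, 0.16, 30])

```text
time_s: 32.4
tool_pos: [0.4631, 0.2556, 0.2199]
ee_rot: [-3.142, 0.0, -0.99]
force: [0.9, -0.8, 0.8]
grip_width: 0.0299
grasp_force: 0.0
```

Request:
servo_tool(rows=[8, -29, 0, 0, 0, 0.165, 30, 8, -29, 0, 0, 0, 0.165, 30, 8, -29, 0, 0, 0, 0.165, 30, 8, -29, 0, 0, 0, 0.165, 30, 8, -28, 0, 0, 0, 0.165, 30])

```text
time_s: 33.02
tool_pos: [0.5032, 0.1115, 0.2198]
ee_rot: [3.142, 0.0, -0.165]
force: [0.3, 0.3, 0.1]
grip_width: 0.0298
grasp_force: 0.0
```

Request:
servo_tool(rows=[8, -28, 0, 0, 0, 0.17, 30, 0, 0, 0, 0, 0, 0, 30, 0, 0, 0, 0, 0, 0, 30])

```text
time_s: 33.4
tool_pos: [0.511, 0.0845, 0.2198]
ee_rot: [-3.142, 0.0, -0.003]
force: [0.4, 0.2, -0.0]
grip_width: 0.0297
grasp_force: 0.0
```

```bash
python3 - <<'E'
from h import *
s=sense();print(s["tool_pos"],s["ee_rot"],s["time_s"],s["grip_width"]);I=capture("wrist");J=capture("top")
x=cv2.resize(I,(800,600),interpolation=cv2.INTER_CUBIC)[0:400,50:550]
y=cv2.resize(J[180:300,130:230],None,fx=3,fy=3.0)
y=np.vstack([y,np.zeros((40,300,3),np.uint8)])
cv2.imwrite("pics/w10.png",np.hstack([x,y]) )
np.save("w10.npy",np.r_[s["tool_pos"],s["ee_rot"]])
E
```

```text
[0.51097371 0.08454983 0.21979099] [-3.14158868e+00  1.85973911e-04 -2.52675649e-03] 33.4 0.02973725693125065
```

View pics/w10.png

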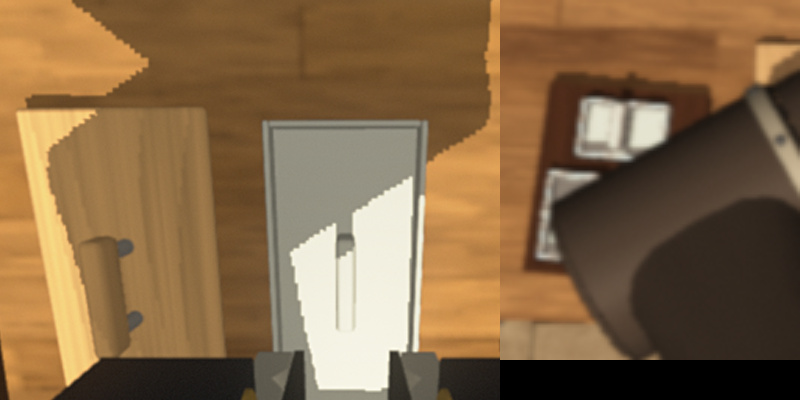

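The tray lies where I left it, with far rim corners at full-image (313,122) and (478,122) and its fin at (387-405,235-331). The lid's far corners are (67,110) and (257,109). The arm hides the third dish in the top view, so I will check that one numerically later. My picture views are used up.

```bash
python3 - <<'E'
from h import *
np.set_printoptions(precision=4,suppress=True)
w=np.load("w10.npy");C=cam("wrist",dict(tool_pos=w[:3],ee_rot=w[3:]))
f=lambda q,z:print(ray(C,np.array(q)*.64,z)[:,:2])
f([(313,122),(478,122)],.022);f([(387,235),(405,235),(404,331),(387,331)],.03);f([(67,110),(257,109)],.014)
E
```

```text
[[0.606  0.131 ]
 [0.6058 0.0364]]
[[0.542  0.089 ]
 [0.542  0.0783]
 [0.4811 0.0788]
 [0.4811 0.0895]]
[[0.6143 0.277 ]
 [0.6139 0.1647]]
```

Request:
servo_tool(rows=[0.5, 0.6, -45, 0, 0, 0.002, 30, 0, 0, -45, 0, 0, 0, 30, 0, 0, -40, 0, 0, 0, 30, 0, 0, -14, 0, 0, 0, 30, 0, 0, 0, 0, 0, 0, 30])

```text
time_s: 34.12
tool_pos: [0.5114, 0.0854, 0.0757]
ee_rot: [3.141, 0.001, 0.003]
force: [0.0, -0.1, 1.1]
grip_width: 0.0298
grasp_force: 0.0
```

Request:
servo_tool(rows=[0, 0, 0, 0, 0, 0, 0, 0, 0, 0, 0, 0, 0, 0, 0, 0, 0, 0, 0, 0, 0, 0, 0, 0, 0, 0, 0, 0])

```text
time_s: 34.62
tool_pos: [0.5122, 0.0854, 0.0772]
ee_rot: [-3.141, -0.002, 0.002]
force: [-2.0, 0.0, 6.6]
grip_width: 0.0119
grasp_force: 30.0
```

Request:
servo_tool(rows=[0, 0, 15, 0, 0, 0, 0, 0, 0, 45, 0, 0, 0, 0, 0, 0, 50, 0, 0, 0, 0, 0, 0, 20, 0, 0, 0, 0, 0, 0, 0, 0, 0, 0, 0])

```text
time_s: 35.25
tool_pos: [0.512, 0.0854, 0.2083]
ee_rot: [-3.139, -0.004, 0.002]
force: [-0.7, 0.2, -2.4]
grip_width: 0.0118
grasp_force: 30.0
```

Request:
servo_tool(rows=[0, -43, 0, 0, 0, -0.042, 0, 0, -45, 0, 0, 0, 0, 0, 0, -45, 0, 0, 0, 0, 0, 0, -40, 0, 0, 0, 0, 0, 0, 0, 0, 0, 0, 0, 0])

```text
time_s: 35.88
tool_pos: [0.5101, -0.0902, 0.2044]
ee_rot: [3.141, 0.003, -0.044]
force: [0.0, -0.0, -3.2]
grip_width: 0.0116
grasp_force: 30.0
```

```bash
python3 - <<'E'
from h import *
np.set_printoptions(precision=4,suppress=True)
s=sense();print(s["tool_pos"],s["ee_rot"])
J=capture("top");C=cam("top");g=cv2.cvtColor(J,cv2.COLOR_BGR2HSV);
m=((g[...,1]<75)&(g[...,2]>70)).astype(np.uint8);M=np.zeros_like(m)
b=proj(C,[(.585,.5,.02),(.37,.315,.02)]).astype(int);M[b[0,1]:b[1,1],b[0,0]:b[1,0]]=1;m*=M
m=cv2.morphologyEx(m,cv2.MORPH_CLOSE,np.ones((3,3)))
n,l,st,ce=cv2.connectedComponentsWithStats(m)
for i in range(1,n):
    if st[i,4]>60:
        p=np.argwhere(l==i)[:,::-1].astype(np.float32);r=cv2.minAreaRect(p);print(st[i],ray(C,[r[0]],.03)[0],r[1:],ray(C,[ce[i]],.03)[0])
E
```

```text
[ 0.5101 -0.0902  0.2044] [ 3.1411  0.0032 -0.0435]
[154 212  33  23 641] [0.5231 0.4054 0.03  ] ((31.234830856323242, 20.732683181762695), 5.19442892074585) [0.5229 0.405  0.03  ]
[142 236  25  33 658] [0.4382 0.4477 0.03  ] ((21.513418197631836, 31.42942237854004), 7.4314093589782715) [0.4379 0.4474 0.03  ]
[167 239  25  32 664] [0.4322 0.3737 0.03  ] ((21.565282821655273, 31.33519172668457), 6.842773914337158) [0.4324 0.3735 0.03  ]
```

All three dishes are centred within 1 mm of the recess centres. Next the tray is lowered into the box.

Request:
servo_tool(rows=[0, 0, 0, 0, 0, 0.002, 0, 0, 0, -20, 0, 0, 0, 0, 0, 0, -10, 0, 0, 0, 0, 0, 0, 0, 0, 0, 0, 0])

```text
time_s: 36.42
tool_pos: [0.511, -0.0874, 0.1752]
ee_rot: [3.141, 0.002, -0.037]
force: [0.5, 0.3, -2.6]
grip_width: 0.012
grasp_force: 30.0
```

Request:
servo_tool(rows=[0.7, -0.4, 0, 0, 0, -0.003, 0, 0, 0, -10, 0, 0, 0, 0, 0, 0, -8, 0, 0, 0, 0, 0, 0, 0, 0, 0, 0, 0])

```text
time_s: 36.92
tool_pos: [0.5116, -0.0884, 0.157]
ee_rot: [3.141, 0.002, -0.041]
force: [-0.5, -0.9, -2.5]
grip_width: 0.0118
grasp_force: 30.0
```

Request:
servo_tool(rows=[0, 0, -8, 0, 0, 0, 0, 0, 0, -8, 0, 0, 0, 0, 0, 0, -3, 0, 0, 0, 0, 0, 0, 0, 0, 0, 0, 0])

```text
time_s: 37.42
tool_pos: [0.5121, -0.0884, 0.1386]
ee_rot: [3.141, 0.001, -0.041]
force: [-0.1, -0.4, -2.6]
grip_width: 0.0121
grasp_force: 30.0
```

Request:
servo_tool(rows=[0, 0, -2, 0, 0, 0, 0, 0, 0, -1, 0, 0, 0, 0, 0, 0, 0, 0, 0, 0, 0])

```text
time_s: 37.8
tool_pos: [0.5125, -0.0883, 0.1372]
ee_rot: [3.142, -0.001, -0.04]
force: [-3.5, 1.3, 8.6]
grip_width: 0.0118
grasp_force: 30.0
```

Request:
servo_tool(rows=[0, 0, 1, 0, 0, 0, 0, 0, 0, 0, 0, 0, 0, 30, 0, 0, 0, 0, 0, 0, 30, 0, 0, 30, 0, 0, 0, 30, 0, 0, 50, 0, 0, 0, 30])

```text
time_s: 38.42
tool_pos: [0.5113, -0.0884, 0.2163]
ee_rot: [3.141, 0.004, -0.041]
force: [1.0, -0.1, 0.4]
grip_width: 0.0298
grasp_force: 0.0
```

Request:
servo_tool(rows=[0, 25, 20, 0, 0, 0.04, 30, 0, 0, 0, 0, 0, 0, 30, 0, 0, 0, 0, 0, 0, 30])

```text
time_s: 38.8
tool_pos: [0.5118, -0.0634, 0.2362]
ee_rot: [3.142, 0.001, -0.001]
force: [-0.1, 0.3, -0.8]
grip_width: 0.0301
grasp_force: 0.0
```

```bash
python3 - <<'E'
from h import *
np.set_printoptions(precision=4,suppress=True)
s=sense();print(s["tool_pos"],s["ee_rot"])
I=capture("wrist");C=cam("wrist",s)
J=capture("top");T=cam("top")
g=cv2.cvtColor(I,cv2.COLOR_BGR2HSV);m=((g[...,1]<60)&(g[...,2]>60)).astype(np.uint8)
x=np.linspace(-.1,.1,5)
# fin in wrist: rectified world patch at z=.09 vs model
def patch(img,C,z,x0,x1,y0,y1,r=.001):
    X,Y=np.meshgrid(np.arange(x1,x0,-r),np.arange(y1,y0,-r),indexing='ij');P=proj(C,np.c_[X.ravel(),Y.ravel(),np.full(X.size,z)]).astype(np.float32).reshape(X.shape+(2,))
    return cv2.remap(img,P[...,0],P[...,1],cv2.INTER_LINEAR)
p=patch(J,T,.014,.38,.64,.14,.31);cv2.imwrite("pics/lidpatch.png",p)
gr=cv2.cvtColor(p,cv2.COLOR_BGR2GRAY).astype(float)
# edges: mean gradient profiles
gy=np.abs(np.diff(gr[60:220],axis=1)).mean(0);gx=np.abs(np.diff(gr[:,40:120],axis=0)).mean(1)
print('y edges',[(round(.31-.001*(i+.5),4),round(gy[i],1)) for i in np.argsort(-gy)[:8]])
print('x edges',[(round(.64-.001*(i+.5),4),round(gx[i],1)) for i in np.argsort(-gx)[:8]])
E
```

```text
[ 0.5118 -0.0634  0.2362] [ 3.1416  0.0009 -0.0011]
y edges [(np.float64(0.2795), np.float64(10.3)), (np.float64(0.2805), np.float64(10.2)), (np.float64(0.2335), np.float64(9.4)), (np.float64(0.2785), np.float64(9.2)), (np.float64(0.2325), np.float64(9.1)), (np.float64(0.2345), np.float64(8.9)), (np.float64(0.2315), np.float64(8.8)), (np.float64(0.2815), np.float64(8.3))]
x edges [(np.float64(0.4045), np.float64(11.1)), (np.float64(0.4035), np.float64(10.7)), (np.float64(0.6155), np.float64(10.6)), (np.float64(0.6145), np.float64(10.6)), (np.float64(0.6135), np.float64(8.6)), (np.float64(0.4025), np.float64(8.0)), (np.float64(0.6165), np.float64(8.0)), (np.float64(0.4055), np.float64(7.2))]
```

Request:
servo_tool(rows=[0, 57, 0, 0, 0, 0, 40, 0, 57, 0, 0, 0, 0, 40, 0, 57, 0, 0, 0, 0, 40, 0, 57, 0, 0, 0, 0, 40, 0, 59, 0, 0, 0, 0, 40])

```text
time_s: 39.52
tool_pos: [0.5119, 0.2249, 0.236]
ee_rot: [3.14, 0.001, -0.002]
force: [1.4, 0.5, 0.5]
grip_width: 0.0399
grasp_force: 0.0
```

Request:
servo_tool(rows=[0, 0, -40, 0, 0, 0, 40, 0, 0, 0, 0, 0, 0, 40, 0, 0, 0, 0, 0, 0, 40])

```text
time_s: 39.9
tool_pos: [0.5126, 0.223, 0.1973]
ee_rot: [3.141, 0.0, -0.002]
force: [0.2, 0.3, 0.6]
grip_width: 0.0401
grasp_force: 0.0
```

Request:
servo_tool(rows=[-1, 1, -45, 0, 0, 0.001, 40, 0, 0, -40, 0, 0, 0, 40, 0, 0, -12.5, 0, 0, 0, 40, 0, 0, 0, 0, 0, 0, 40, 0, 0, 0, 0, 0, 0, 40])

```text
time_s: 40.52
tool_pos: [0.5123, 0.2252, 0.1013]
ee_rot: [-3.14, -0.002, 0.0]
force: [0.5, 0.1, 0.3]
grip_width: 0.0396
grasp_force: 0.0
```

Request:
servo_tool(rows=[0, 0, 0, 0, 0, 0, 0, 0, 0, 0, 0, 0, 0, 0, 0, 0, 0, 0, 0, 0, 0, 0, 0, 0, 0, 0, 0, 0])

```text
time_s: 41.02
tool_pos: [0.5113, 0.2247, 0.0998]
ee_rot: [-3.142, -0.0, 0.0]
force: [-1.3, -0.8, 3.0]
grip_width: 0.0136
grasp_force: 30.0
```

Request:
servo_tool(rows=[0, 0, 20, 0, 0, 0, 0, 0, 0, 50, 0, 0, 0, 0, 0, 0, 60, 0, 0, 0, 0, 0, 0, 20, 0, 0, 0, 0, 0, 0, 0, 0, 0, 0, 0])

```text
time_s: 41.65
tool_pos: [0.5115, 0.2251, 0.2507]
ee_rot: [-3.139, -0.002, 0.0]
force: [-0.4, 1.0, -2.5]
grip_width: 0.0137
grasp_force: 30.0
```

Request:
servo_tool(rows=[0, -53, 0, 0, 0, -0.038, 0, 0, -52, 0, 0, 0, 0, 0, 0, -52, 0, 0, 0, 0, 0, 0, -52, 0, 0, 0, 0, 0, 0, -52, 0, 0, 0, 0, 0])

```text
time_s: 42.28
tool_pos: [0.51, -0.038, 0.2472]
ee_rot: [3.141, 0.003, -0.038]
force: [1.4, 0.4, -2.5]
grip_width: 0.0138
grasp_force: 30.0
```

Request:
servo_tool(rows=[0, -52, 0, 0, 0, 0, 0, 0, 0, -25, 0, 0, 0, 0, 0, 0, -25, 0, 0, 0, 0, 0, 0, 0, 0, 0, 0, 0, 0, 0, 0, 0, 0, 0, 0])

```text
time_s: 42.9
tool_pos: [0.5112, -0.0882, 0.1992]
ee_rot: [3.141, 0.001, -0.037]
force: [-0.1, 0.1, -2.7]
grip_width: 0.0142
grasp_force: 30.0
```

Request:
servo_tool(rows=[0.3, 0.3, -4, 0, 0, -0.001, 0, 0, 0, -3, 0, 0, 0, 0, 0, 0, -3, 0, 0, 0, 0, 0, 0, 0, 0, 0, 0, 0])

```text
time_s: 43.4
tool_pos: [0.5114, -0.088, 0.1893]
ee_rot: [3.142, 0.0, -0.039]
force: [-0.1, -0.4, -2.5]
grip_width: 0.0139
grasp_force: 30.0
```

Request:
servo_tool(rows=[0, 0, -2.5, 0, 0, 0, 0, 0, 0, 0, 0, 0, 0, 0])

```text
time_s: 43.65
tool_pos: [0.5114, -0.088, 0.1868]
ee_rot: [3.142, 0.0, -0.039]
force: [0.2, 0.3, -1.7]
grip_width: 0.0138
grasp_force: 30.0
```

Request:
servo_tool(rows=[0, 0, -2, 0, 0, 0, 0, 0, 0, -1, 0, 0, 0, 0, 0, 0, 0, 0, 0, 0, 0])

```text
time_s: 44.02
tool_pos: [0.5116, -0.088, 0.1847]
ee_rot: [3.141, -0.001, -0.039]
force: [-3.7, 2.0, 6.1]
grip_width: 0.0139
grasp_force: 30.0
```

Fully down at the expected height. I release, retreat and check numerically from the top camera.

Request:
servo_tool(rows=[0, 0, 0, 0, 0, 0, 40, 0, 0, 0, 0, 0, 0, 40, 0, 0, 0, 0, 0, 0, 40, 0, 0, 40, 0, 0, 0, 40, 0, 0, 50, 0, 0, 0, 40])

```text
time_s: 44.65
tool_pos: [0.5109, -0.0881, 0.274]
ee_rot: [3.141, 0.003, -0.039]
force: [2.0, 0.1, -0.1]
grip_width: 0.0398
grasp_force: 0.0
```

Request:
servo_tool(rows=[0, 55, 20, 0, 0, 0, 40, 0, 60, 0, 0, 0, 0, 40, 0, 60, 0, 0, 0, 0, 40, 0, 40, 0, 0, 0, 0, 40, 0, 0, 0, 0, 0, 0, 40])

```text
time_s: 45.28
tool_pos: [0.5115, 0.1295, 0.2937]
ee_rot: [-3.142, 0.0, -0.036]
force: [0.4, -0.6, -0.4]
grip_width: 0.0398
grasp_force: 0.0
```

Request:
servo_tool(rows=[0, 0, 0, 0, 0, 0, 40, 0, 0, 0, 0, 0, 0, 40])

```text
time_s: 45.52
tool_pos: [0.5115, 0.1261, 0.2939]
ee_rot: [3.141, 0.0, -0.04]
force: [0.2, -0.6, -0.5]
grip_width: 0.0402
grasp_force: 0.0
```

```bash
python3 - <<'E'
from h import *
np.set_printoptions(precision=4,suppress=True)
J=capture("top");C=cam("top");J0=cv2.imread("pics/top0.png")
g=cv2.cvtColor(J,cv2.COLOR_BGR2HSV);m=((g[...,1]<75)&(g[...,2]>70)).astype(np.uint8);M=np.zeros_like(m)
b=proj(C,[(.585,.5,.02),(.37,.315,.02)]).astype(int);M[b[0,1]:b[1,1],b[0,0]:b[1,0]]=1
n,l,st,ce=cv2.connectedComponentsWithStats(cv2.morphologyEx(m*M,cv2.MORPH_CLOSE,np.ones((3,3))))
for i in range(1,n):
    if st[i,4]>60:print('dish',ray(C,[cv2.minAreaRect(np.argwhere(l==i)[:,::-1].astype(np.float32))[0]],.03)[0])
# lid registration against first picture
c=proj(C,[(.62,-.02,.099),(.39,-.155,.099)]).astype(int);a=(slice(c[0,1]-6,c[1,1]+6),slice(c[0,0]-6,c[1,0]+2))
A,B=[cv2.Canny(x,60,150).astype(np.float32) for x in(J0[a],J[a])]
gA,gB=[cv2.cvtColor(x[a],cv2.COLOR_BGR2GRAY).astype(np.float32) for x in(J0,J)]
print('edge shift px',cv2.phaseCorrelate(cv2.GaussianBlur(A,(0,0),1.2),cv2.GaussianBlur(B,(0,0),1.2)),'mean diff',np.abs(gA-gB).mean())
print(sense()["tool_pos"],sense()["force"])
E
```

```text
dish [0.5193 0.3462 0.03  ]
dish [0.5438 0.4345 0.03  ]
edge shift px ((0.13896994963329234, 0.17888546883987289), 0.7748162285486857) mean diff 15.277462
[0.5116 0.1261 0.294 ] [ 1.1728 -0.3173  0.4169]
```

The lid matches its starting picture to 0.2 px. The dish blobs look wrong, either because the arm hides them or because one was knocked, so I move the arm away and check again.

Request:
servo_tool(rows=[0, -60, 0, 0, 0, 0, 40, 0, -60, 0, 0, 0, 0, 40, 0, -60, 0, 0, 0, 0, 40, 0, 0, 0, 0, 0, 0, 40, 0, 0, 0, 0, 0, 0, 40])

```text
time_s: 46.2
tool_pos: [0.5114, -0.0539, 0.294]
ee_rot: [-3.141, -0.0, -0.041]
force: [-0.2, -0.0, -0.2]
grip_width: 0.0404
grasp_force: 0.0
```

```bash
python3 - <<'E'
from h import *
np.set_printoptions(precision=4,suppress=True)
J=capture("top");C=cam("top");cv2.imwrite("pics/top9.png",J)
g=cv2.cvtColor(J,cv2.COLOR_BGR2HSV);m=((g[...,1]<75)&(g[...,2]>70)).astype(np.uint8);M=np.zeros_like(m)
b=proj(C,[(.585,.5,.02),(.37,.315,.02)]).astype(int);M[b[0,1]:b[1,1],b[0,0]:b[1,0]]=1
n,l,st,ce=cv2.connectedComponentsWithStats(cv2.morphologyEx(m*M,cv2.MORPH_CLOSE,np.ones((3,3))))
for i in range(1,n):
    if st[i,4]>60:print(st[i],'dish',ray(C,[cv2.minAreaRect(np.argwhere(l==i)[:,::-1].astype(np.float32))[0]],.03)[0])
E
```

```text
[154 212  33  23 641] dish [0.5231 0.4054 0.03  ]
[142 236  25  33 660] dish [0.4382 0.4477 0.03  ]
[168 239  24  32 664] dish [0.4322 0.3737 0.03  ]
```

All dishes are in place; the arm's shadow had spoiled the earlier reading. The gripper is clear of the lid (handle top 0.145 m, fingertips about 0.228 m).

```bash
python3 -c "
from cell import *
print(sign_off())"
```

```text
the job is handed in; nothing more can be done
None
```

The job is handed in: all three dishes are seated in the board, the tray is back on its ledge and the lid is on the box, with positions checked numerically; sign-off returned no verdict.

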